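Guard the tea crate and hold the grinder lid at pulse

TASK

Take the white board out of its rack and lean it against the side of the wooden tea crate that faces the spice grinder, foot on the table and let go, so that it shields the packets. Then lower the grinder's bar-handled lid with its two lugs through the gaps of the collar until it is fully home, and turn it clockwise against the spring to the half-way (pulse) mark without going on into the lock. Finish while still gripping the lid and holding it at that mark, and leave everything else where it is.

Things in the scene. Friction and masses are not known exactly. Their poses are not given: they have to be found in the camera images.
- grinder: round grinder, fixed: steel base 124 dia x 70 tall, grey open collar on it, 112 outer dia, top at z 105. Origin: centre of its underside, z up. The collar's lip (7 thick, z 98 to 105, opening 72 dia) has two gaps, 16 wide, reaching 45 out from the axis, on the grinder's +x and -x axis; free room below the lip. With the lid home, its plate on the collar's top, the lid's origin is 91 above this one
- collar_top (a point): centre of the collar's opening, on the grinder's axis, level with the collar's top (105 above the table); axes as the grinder's
- half_mark (a point): half-way (pulse) mark: narrow black rib sticking out of the outside of the collar on the grinder's +x axis, 67 from the axis, z 76. A wider black rib 0.7 rad clockwise of it marks the lock
- ring (a joint): sprung twist ring in the collar, pushed by the lid's lugs; rad, clockwise from above. 0 at rest, 0.7 half-way mark (takes 0.15 N m, stiffness 0.15 N m/rad), 1.4 locked. The lid turns free for about 0.16 rad before the lugs meet the ring, so at 0.7 the lid has turned about 0.86 from the gaps. From about 0.95 sprung catches resist, and click behind the lugs before 1.4
- pointer (a point): tip of the small steel pointer outside the collar, turning with the ring, 68 from the axis, z 84; at rest 0.7 rad counter-clockwise of the half-way rib, over that rib when the ring is at 0.7
- lid: grey grinder lid, 120 g, right way up on the table. Origin: centre of its underside, z up. Skirt 68 dia, z 0 to 14, two lugs at its foot on the lid's +x and -x (11 wide, 5 tall, reaching 42 from the axis); plate 96 dia, z 14 to 20; bar handle along x, 56 long, 20 wide (grip across y), z 20 to 56. Same after a half turn about z. About 2 of play in the collar
- board: white plastic board, 110 wide (its x) x 10 thick (its y) x 160 tall (its z), 180 g. Origin: centre of its lower edge face. Starts standing upright in the rack's slot, its underside 12 above the table; can be gripped by its top edge across the 10
- rack: small wooden rack, fixed: foot 130 x 75 x 12, two cheeks along x up to z 46 with a 14 wide slot between them. Origin: centre of its underside; slot along its x axis
- crate: low open wooden crate with tea packets, fixed, 180 (x) x 120 (y) x 85 tall, nothing in it is higher. Origin: centre of its underside. Its +y outer face (60 from the origin) is the one towards the grinder and is where the board leans; the 160 tall board reaches well above the crate's edge
- jar: glass jar with metal cap, 54 dia x 95 tall; a bystander, origin at the centre of its underside
- can: food can, 68 dia x 100 tall; a bystander, origin at the centre of its underside
- mug: white mug, 76 dia x 90 tall, handle on its +y side; a bystander, origin at the centre of its underside
- potlid: plain round steel pan lid with a small black round knob, 84 dia, 27 tall; it has no lugs and no bar handle and does not belong to the grinder; a bystander, origin at the centre of its underside
- scoop: small spoon, 140 long, lying along its x axis; a bystander, origin at the centre of its underside
- teabox: small carton 45 x 60 x 45; a bystander, origin at the centre of its underside

How it is judged:
By the outcome, as a careful person would: the job done as asked, in the order asked, and still so for the second after the job is handed in, while the arm keeps its last pose, push and grip.
It also fails if it takes over 64 s, if anything falls off the work surface, if the arm or the gripper's body presses on something with over 40 N, if the wrist force passes 120 N, or if a joint passes its speed limit or range.

ROBOT

A 6-joint arm with a two-finger parallel gripper is mounted at the origin on the work surface. World frame = base frame: x ahead of the robot, y to its left, z up, the work surface at z = 0. Lengths are in mm, angles in rad, forces in N, time in s.
With the tool pointing down it reaches from about 300 to 775 mm from the base axis. Payload 14.6 kg.
Tool frame: the origin (TCP) lies midway between the tips of the shut fingers; the grasp point (between the pads) lies 19 mm behind it; x points along the fingers, z is the direction in which the jaws open and shut, and the axes are right-handed (so a half turn about x gives the same grasp; the last joint's range is limited). The gripper opens to 94 mm and grips with 3 to 60 N. Pads are 16 mm wide; open, the fingers measure 119 mm over their backs; the gripper's body (75 mm by 177 mm) begins 78 mm behind the grasp point.
Start: joints at [1.127, 0.3, 1.521, -0, 1.321, -0.067], TCP at [202.367, 511.407, 205.446] pointing down, gripper open.
Joint ranges: [-3.03, 3.03], [-0.79, 2.21], [0.23, 2.52], [-1.04, 4.18], [0, 3.07], [-2.55, 2.55]. Speed limits (rad/s): [2.22, 2.22, 2.57, 3.14, 3.14, 3.14].

INTERFACE

Orientations are given as [roll, pitch, yaw] about the fixed x, y, z axes, in that order (R = Rz(yaw) Ry(pitch) Rx(roll)).
In Python, from cell import * gives the robot as it stands.
- The arm moves only by the tool play_rows, never from a script. Its argument "motion" is one flat list of numbers, 7 for each row, row after row: the turn, a rotation vector about the tool's x, y, z in rad, then the shift along the tool's x, y, z in m, then the closure, from -1 (fully open) to 1 (shut), so that 0 is half open. In form: [rx, ry, rz, x, y, z, fingers, rx, ry, rz, x, y, z, fingers, ...]. A call has 1 to 20 rows; each row shifts and turns the pose as measured when the row begins, along the tool's axes as they then stand; what a row does not reach is not made up. A row lasts 1/10 s, in which the tool goes at most 50 mm and 8.59 degrees, less where a joint would pass 70% of its speed; a pose out of reach is approached as far as the arm can. A call with a gripper value outside its range is refused whole. The fingers move at their own pace and stop on an object; "newtons" is the grip in N (left out, the last holds). Time passes only in rows, so rows that do not move let the fingers close. It gives the time, the measured TCP pose, the force and the opening at its end, in the units of the state.
- read_state(): the state, without advancing time (a new reading comes with each control period).
- camera(name): name is "scene" or "top" or "wrist"; returns (picture, depth): 480x640x3 uint8, blue, green, red; 480x640 float32, mm along the optical axis (not along the pixel's ray), 0 where there is no reading.
- camera_params(name): a dict with "fx", "fy", "cx", "cy" (pixels), "T" (4x4, takes a point from camera to world coordinates). Camera axes: x right, y down, z forward; pixel columns grow to the right and rows downward; lengths in mm; the calibration is good to about 2 mm. The wrist camera is an equidistant fisheye: a pixel r from the principal point sees the ray r / f radians off the axis. A picture is of the moment at which its call begins: read the wrist's pose just before it. camera_params takes no time and is no camera call; for the wrist camera it gives the pose at the moment of the call.
- sign_off(): hands the job in, once; it reports no verdict.
Trained networks look in the newest picture that a camera, given by its name, has taken for a name from the list of things; names that differ only in an ending like _2 or _b are one class to them, and where a whole thing is asked for, a point or a joint stands for the part that bears it (a point fixed in the world has none). Each returns a list of dicts, best first, with "conf" (0 to 1); they miss things now and then, are a little off and sometimes report something else, mostly with a low value. They report only what shows in the picture. A call takes as long as a camera call.
- masks_of(camera, name): "region" (480x640 bool, what is visible of it).
- place_of(camera, name): "at" ([x, y, z] in mm, in the coordinates of the camera as it stood for that picture, good to about 4 mm: a listed point, or the origin of a listed thing).
The state is a dict: "clock": time; "joints": joint angles; "qd": joint speeds; "effort": joint torques, N m; "eef_pos": TCP position; "eef_rot": TCP orientation; "wrist_force": force on the tool from outside, world axes, zero at the start; "moment": the same for the moment, N m; "finger_gap": finger opening in mm.
Only numpy, scipy, OpenCV 4.12 (cv2) and the standard library are available. Lean on these libraries where they do the work, as an engineer would, in place of code of your own. Each camera call takes 0.05 s, during which the arm holds its last target.

## Working session

There is one attempt and no reset: what is moved stays moved. The work goes in short steps, Python scripts to look and compute and a tool call to move; the robot and the scene stay as the last step left them, time stands still between calls to the robot, and variables do not carry over. Pictures are saved under pics/ and viewed, and the job is handed in when it is done.

Besides the shell and the picture viewer there is one more tool, called after ">>>" as name(argument=value, ...), one argument or row to a line, values as JSON. play_rows: Moves the arm, as the interface text tells. Its arguments: {"type":"object","properties":{"motion":{"type":"array","items":{"type":"number"}},"newtons":{"type":"number"}},"required":["motion"]}

```bash
ls; mkdir -p pics; cat > h.py <<'E'
from cell import *
import numpy as np, cv2
from scipy.spatial.transform import Rotation as R
def snap(c,n):
    im,d=camera(c); cv2.imwrite('pics/'+n+'.png',im); return im,d
def w(c,p):
    T=np.array(camera_params(c)["T"]); return (T@np.r_[p,1])[:3]
E
python3 - <<'E'
from h import *
np.set_printoptions(precision=1,suppress=True)
print(read_state())
for c in ["scene","top"]:
    im,d=snap(c,c+'0'); np.save(c+'d0.npy',d)
    print(c,camera_params(c))
    for n in ["grinder","collar_top","half_mark","pointer","lid","board","rack","crate","jar","can","mug","potlid","scoop","teabox"]:
        print(n,[(round(r["conf"],2),w(c,r["at"])) for r in place_of(c,n)[:3]])
E
```

```text
pics
{'clock': 0.0, 'joints': array([ 1.1,  0.3,  1.5,  0. ,  1.3, -0.1]), 'qd': array([ 0., -0.,  0.,  0.,  0., -0.]), 'effort': array([  0. , -53.2, -35.3,   0.1,   0. ,  -0. ]), 'eef_pos': array([202.2, 511.2, 204.9]), 'eef_rot': array([ 3.1,  1.6, -2. ]), 'wrist_force': array([0.1, 0. , 0.4]), 'moment': array([-0.,  0.,  0.]), 'finger_gap': 93.5139744373896}
scene {'fx': 547.4171132957338, 'fy': 547.4171132957338, 'cx': 318.08648585203605, 'cy': 239.20776419335024, 'T': array([[   0.3,    0.6,   -0.8, 1627.1],
       [   1. ,   -0.2,    0.2, -377.5],
       [  -0. ,   -0.8,   -0.6,  896.4],
       [   0. ,    0. ,    0. ,    1. ]])}
grinder [(0.97, array([567.8, 170.1,  -0.1])), (0.72, array([389.3, 225.8,  -0.8]))]
collar_top [(0.68, array([566.7, 164.8, 104.3]))]
half_mark [(0.95, array([625.2, 199.5,  73. ])), (0.22, array([567.3, 166.9, 104. ]))]
pointer []
lid [(0.96, array([ 464.2, -333.5,    0.2]))]
board []
rack [(0.78, array([460.3, 345.1,  -1.7]))]
crate [(0.85, array([ 567.6, -121.8,   -4.8])), (0.18, array([ 690.7, -337.2,    0.9]))]
jar [(0.6, array([733.5, 295.8,   
[... 742 characters left out ...]
 [(0.95, array([624. , 203.9,  71.3]))]
pointer []
lid [(0.98, array([ 463.6, -337.7,   -0.8])), (0.32, array([ 595.2, -484.7,    0.1]))]
board [(0.84, array([458.8, 342.3,  10.9])), (0.66, array([730.8, 295. ,  -2.3]))]
rack [(0.56, array([459.5, 341.7,  -1.6]))]
crate [(0.85, array([ 567.8, -124. ,   -1.9])), (0.72, array([736.3, 295.2,  -3.6])), (0.48, array([625.9, 202.7,  72.9]))]
jar [(0.93, array([732.5, 295.9,  -0.2]))]
can [(0.63, array([751.9,  82. ,  -0.5]))]
mug [(0.62, array([ 763.3, -135.8,   -1.7]))]
potlid [(0.67, array([ 689.7, -338.5,   -1.8])), (0.4, array([757.5,  78.3,  -0.1]))]
scoop [(0.82, array([ 593.9, -483.3,    0.7]))]
teabox [(0.86, array([385.5, 222.2,  -3. ]))]
```

View pics/top0.png

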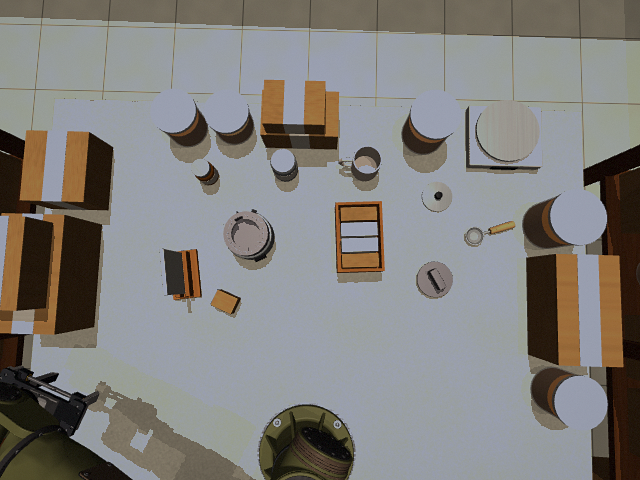

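View pics/scene0.png

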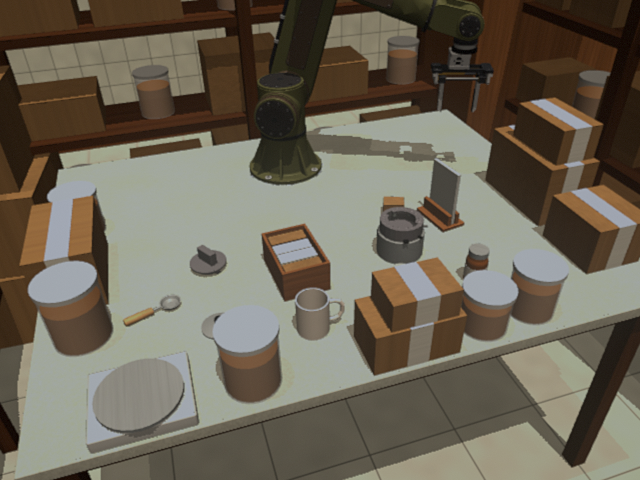

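The top view shows the board in its rack at px (183,273), the grinder at (249,234), the crate at (359,237) and the lid at (435,280). Next I'll get orientations from the depth.

```bash
cat >> h.py <<'E'
def cloud(c,d):
    P=camera_params(c); v,u=np.mgrid[:480,:640]
    X=np.stack([(u-P["cx"])/P["fx"]*d,(v-P["cy"])/P["fy"]*d,d,np.ones_like(d)],-1)
    return (X@np.array(P["T"]).T)[...,:3]
def rect(p):
    (c,s,a)=cv2.minAreaRect(p[:,:2].astype(np.float32)); return np.round(c,1),np.round(s,1),round(a,2)
E
python3 - <<'E'
from h import *
np.set_printoptions(precision=1,suppress=True)
for c in ["top","scene"]:
    d=np.load(c+'d0.npy'); X=cloud(c,d); ok=d>0
    def sel(cx,cy,r,z0,z1): 
        m=ok&(np.hypot(X[...,0]-cx,X[...,1]-cy)<r)&(X[...,2]>z0)&(X[...,2]<z1); return X[m]
    for n,a in dict(board=(459,343,80,150,185),boardall=(459,343,80,60,185),rack=(459,343,90,36,52),crate=(568,-123,125,78,92),lidbar=(463,-336,60,50,62),plate=(463,-336,60,15,25),collar=(567,168,75,100,110),steel=(567,168,75,60,75),table=(400,0,60,-20,20)).items():
        p=sel(*a)
        if len(p)>5: print(c,n,len(p),rect(p),'z',np.median(p[:,2]),'mean',p.mean(0),'min',p.min(0),'max',p.max(0))
E
python3 - <<'E'
import cv2
a=cv2.imread('pics/top0.png')
b=cv2.imread('pics/scene0.png')
t=cv2.resize(a[195:325,150:280],(520,520),interpolation=2); cv2.imwrite('pics/c1.png',t)
t=cv2.resize(b[150:280,360:490],(520,520),interpolation=2); cv2.imwrite('pics/c2.png',t)
t=cv2.resize(a[180:310,325:470],(580,520),interpolation=2); cv2.imwrite('pics/c3.png',t)
E
```

```text
top board 314 (array([460.8, 344.2]), array([107.8,  12.4]), 8.81) z 168.0360004628351 mean [461.  342.1 165.7] min [408.1 330.6 150.2] max [514.9 355.4 174.1]
top boardall 836 (array([460.8, 343.6]), array([109.3,  13.1]), 9.15) z 134.11520844806773 mean [461.  340.3 129.1] min [406.4 330.6  60.1] max [515.5 355.4 174.1]
top rack 327 (array([457.3, 332.2]), array([ 36.3, 122.5]), 87.88) z 43.503643565627954 mean [457.7 332.9  43.6] min [396.8 316.   36. ] max [518.7 352.6  51.6]
top crate 729 (array([ 567.3, -123.1]), array([180.4, 120.2]), 3.39) z 82.50124719587734 mean [ 567.9 -124.1   82.4] min [ 475.8 -187.7   78. ] max [659.5 -58.5  89. ]
top lidbar 161 (array([ 464.2, -331.8]), array([55.7, 20.3]), 29.76) z 54.21863961131589 mean [ 463.8 -331.2   54.2] min [ 437.5 -351.1   50. ] max [ 491.7 -310.8   59.2]
top plate 722 (array([ 463.6, -331.9]), array([91. , 95.2]), 1.53) z 18.457328502389714 mean [ 463.8 -330.3   18.6] min [ 417.9 -379.4   15. ] max [ 509.4 -284.3   24.9]
top collar 773 (array([564. , 166.4]), array([111.3, 110.3]), 46.99) z 103.02733477416155 mean [564.2 166.
[... 1171 characters left out ...]
51.5   50.5] max [ 494.7 -310.1   59. ]
scene plate 470 (array([ 469.9, -330.2]), array([89.8, 94. ]), 1.37) z 18.389399478756218 mean [ 476.7 -331.8   18.6] min [ 424.5 -377.3   15. ] max [ 515.  -283.3   24.7]
scene collar 535 (array([566.9, 167.2]), array([115. , 112.9]), 36.66) z 103.38172171853796 mean [568.9 167.5 103.4] min [507. 111. 100.] max [623.4 225.  108.3]
scene steel 450 (array([573.3, 164.3]), array([116.5, 113.7]), 15.19) z 69.74559706228303 mean [583.2 159.8  69.2] min [515.8 105.1  60. ] max [632.3 226.2  75. ]
scene table 640 (array([399. ,  12.7]), array([119.3,  92.3]), 4.65) z -1.5957105398027238 mean [400.6   9.   -1.6] min [340.6 -37.1  -8. ] max [459.7  58.9   4.4]
```

View pics/c1.png

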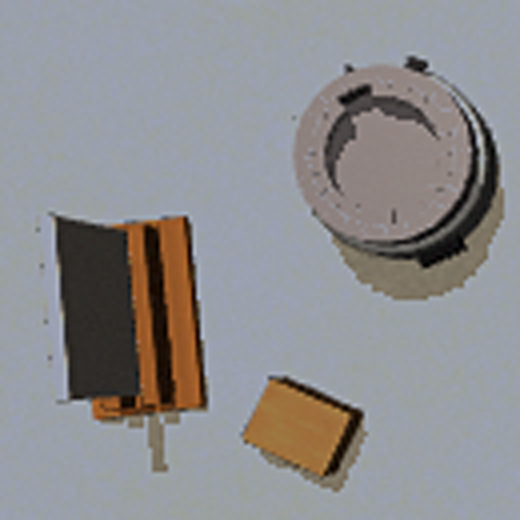

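View pics/c2.png

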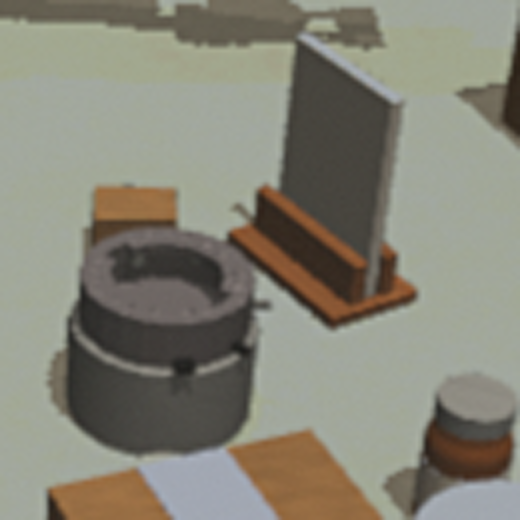

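View pics/c3.png

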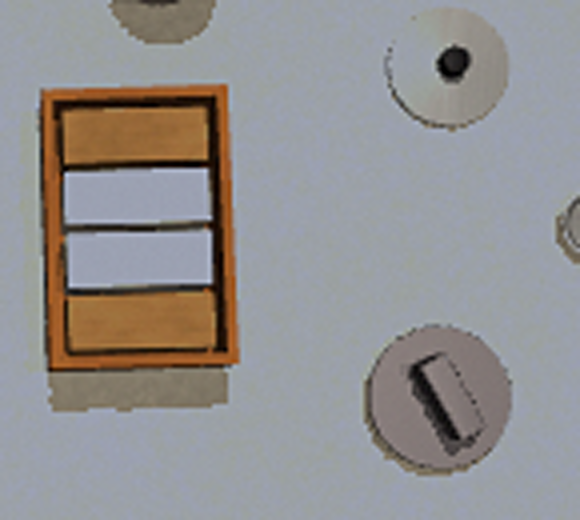

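```bash
cat >> h.py <<'E'
def Rt(jaw, tilt_axis_ang=None):
    x=np.array([0,0,-1.]); z=np.array([np.cos(jaw),np.sin(jaw),0]); M=np.stack([x,np.cross(z,x),z],1)
    if tilt_axis_ang is not None: M=R.from_rotvec(tilt_axis_ang).as_matrix()@M
    return M
def pose():
    s=read_state(); return np.array(s["eef_pos"]),R.from_euler('xyz',s["eef_rot"]).as_matrix(),s
def plan(p1,R1,step=45,astep=0.13,p0=None,R0=None):
    p,M,_=pose()
    if p0 is not None:p=p0
    if R0 is not None:M=R0
    rv=R.from_matrix(M.T@R1).as_rotvec(); d=np.array(p1)-p
    n=int(max(1,np.ceil(np.linalg.norm(d)/step),np.ceil(np.linalg.norm(rv)/astep)))
    print('n',n,'total tool-shift',np.round(M.T@d,1),'rot',np.round(rv,3))
    for i in range(n):
        Mi=M@R.from_rotvec(rv*i/n).as_matrix()
        print(','.join('%g'%v for v in np.r_[np.round(rv/n,3),np.round(Mi.T@d/n/1000,4)]))
E
python3 - <<'E'
from h import *
np.set_printoptions(precision=3,suppress=True)
p,M,s=pose(); print(M,s["joints"],np.arctan2(M[1,2],M[0,2]))
P=camera_params("wrist"); print({k:P[k] for k in("fx","cx","cy")}); print(M.T@(np.array(P["T"])[:3,3]-p), M.T@np.array(P["T"])[:3,:3])
# where half mark etc project
def proj(c,X):
    P=camera_params(c);q=np.linalg.inv(np.array(P["T"]))@np.r_[X,1];return P["fx"]*q[0]/q[2]+P["cx"],P["fy"]*q[1]/q[2]+P["cy"]
for a in (0.54,0.54-.7,.54+.7):
  for c,o,k in(("top",(150,195),4),("scene",(360,150),4)):
    q=proj(c,[566+67*np.cos(a),167+67*np.sin(a),76]); print(c,a,(np.array(q)-o)*k)
yaw=0.157+np.pi/2
for zz in (220,):plan([460.5,343,zz],Rt(yaw))
E
```

```text
[[ 0.    -0.93   0.368]
 [ 0.     0.368  0.93 ]
 [-1.     0.     0.   ]] [ 1.127  0.3    1.521  0.     1.321 -0.067] 1.194029869670145
{'fx': 371.64829954431775, 'cx': 319.0058368412843, 'cy': 242.39827485818665}
[-179.404   77.666    0.025] [[ 0.    -0.265  0.964]
 [ 0.    -0.964 -0.265]
 [ 1.     0.    -0.   ]]
top 0.54 [338.418  64.71 ]
scene 0.54 [249.848 347.723]
top -0.15999999999999992 [408.388  53.393]
scene -0.15999999999999992 [190.878 369.198]
top 1.24 [291.222 118.027]
scene 1.24 [265.49  308.972]
n 7 total tool-shift [ -14.5 -302.   -61.6] rot [-0.534  0.     0.   ]
-0.076,0,0,-0.0021,-0.0431,-0.0088
-0.076,0,0,-0.0021,-0.0423,-0.0121
-0.076,0,0,-0.0021,-0.0413,-0.0153
-0.076,0,0,-0.0021,-0.04,-0.0184
-0.076,0,0,-0.0021,-0.0385,-0.0214
-0.076,0,0,-0.0021,-0.0368,-0.0242
-0.076,0,0,-0.0021,-0.0348,-0.027
```

>>> play_rows(
  motion=[-0.076,0,0,-0.002,-0.043,-0.009,-1,-0.076,0,0,-0.002,-0.042,-0.012,-1,-0.076,0,0,-0.002,-0.041,-0.015,-1,-0.076,0,0,-0.002,-0.04,-0.018,-1,-0.076,0,0,-0.002,-0.0385,-0.021,-1,-0.076,0,0,-0.002,-0.037,-0.024,-1,-0.076,0,0,-0.002,-0.035,-0.027,-1,0,0,0,0,0,0,-1],
)

```text
clock: 2.3
eef_pos: [470.0, 339.8, 219.9]
eef_rot: [-1.129, 1.57, 0.623]
wrist_force: [-1.2, -0.1, 0.4]
finger_gap: 93.7
```

```bash
cat >> h.py <<'E'
def wcloud(d,P):
    v,u=np.mgrid[:480,:640]; a=(u-P["cx"])/P["fx"]; b=(v-P["cy"])/P["fy"]; r=np.hypot(a,b)+1e-9
    t=np.tan(r)/r
    X=np.stack([a*t*d,b*t*d,d,np.ones_like(d)],-1); return (X@np.array(P["T"]).T)[...,:3]
E
python3 - <<'E'
from h import *
np.set_printoptions(precision=2,suppress=True)
p,M,s=pose();P=camera_params("wrist"); im,d=snap("wrist","w1"); print(s["eef_pos"],np.arctan2(M[1,2],M[0,2]),M[:,0],s["joints"])
X=wcloud(d,P); m=(d>0)&(np.hypot(X[...,0]-460,X[...,1]-343)<75)&(X[...,2]>160)&(X[...,2]<180)
print(rect(X[m]),np.median(X[m][:,2]),m.sum())
for c in ["wrist"]:
    for n in ["board","rack","half_mark","pointer","collar_top"]: print(n,[(round(r["conf"],2),(np.array(P["T"])@np.r_[r["at"],1])[:3]) for r in place_of(c,n)[:2]])
E
```

```text
[470.03 339.83 219.89] 1.7523584781396442 [ 0.  0. -1.] [ 0.56  0.36  1.41  0.    1.37 -1.19]
(array([460.5, 345. ]), array([109.3,  10.5]), 8.33) 172.03267176103117 2463
board [(0.77, array([460.08, 343.35,  13.4 ]))]
rack [(0.57, array([460.17, 343.67,  -1.08]))]
half_mark [(0.82, array([628.46, 199.83,  80.64]))]
pointer []
collar_top [(0.71, array([565.23, 165.65, 106.32]))]
```

View pics/w1.png

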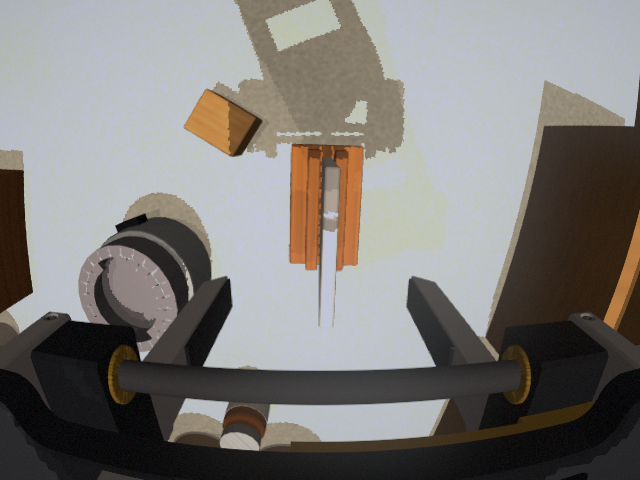

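The wrist view shows the board between the open fingers at px (330,240). Wrist depth puts its top edge at (460.5, 345), yaw 8.3°, z 172.

```bash
python3 - <<'E'
from h import *
plan([460.5,344.5,141],Rt(0.15+np.pi/2),step=20)
E
```

```text
n 4 total tool-shift [79.2  4.9  1.8] rot [0.034 0.001 0.   ]
0.008,0,0,0.0198,0.0012,0.0005
0.008,0,0,0.0198,0.0012,0.0005
0.008,0,0,0.0198,0.0012,0.0004
0.008,0,0,0.0198,0.0012,0.0004
```

>>> play_rows(
  motion=[0.01,0,0,0.015,0.003,0.001,-1,0.01,0,0,0.015,0.002,0.001,-1,0.01,0,0,0.015,0,0,-1,0,0,0,0.015,0,0,-1,0,0,0,0.014,0,0,-1,0,0,0,0,0,0,-1],
)

```text
clock: 3.2
eef_pos: [455.5, 349.6, 145.1]
eef_rot: [-0.834, 1.567, 0.896]
wrist_force: [-0.5, -0.1, 1.0]
finger_gap: 94.0
```

```bash
python3 - <<'E'
from h import *
p,M,s=pose(); print(p,np.arctan2(M[1,2],M[0,2]),s["wrist_force"]); plan([460.5,344.5,141],Rt(0.15+np.pi/2),step=20)
E
```

```text
[455.52907352 349.56315933 145.13545021] 1.7305580305377621 [-0.54737099 -0.07462309  1.03215952]
n 1 total tool-shift [ 4.1 -4.1 -5.8] rot [0.01  0.002 0.002]
0.01,0.002,0.002,0.0041,-0.0041,-0.0058
```

>>> play_rows(
  motion=[0.01,0,0,0.004,-0.004,-0.005,-1,0,0,0,0,0,0,-1,0,0,0,0,0,0,-1],
)

```text
clock: 3.5
eef_pos: [460.3, 346.2, 142.8]
eef_rot: [-0.945, 1.565, 0.776]
wrist_force: [0.4, 0.3, -0.3]
finger_gap: 94.2
```

```bash
python3 - <<'E'
from h import *
plan([460.5,344.5,141],Rt(0.15+np.pi/2),step=20)
E
```

```text
n 1 total tool-shift [ 1.8  0.1 -1.7] rot [0.    0.003 0.004]
0,0.003,0.004,0.0018,0.0001,-0.0017
```

>>> play_rows(
  motion=[0,0.003,0.004,0.002,0,-0.002,1,0,0,0,0,0,0,1,0,0,0,0,0,0,1,0,0,0,0,0,0,1,0,0,0,0,0,0,1,0,0,0,0,0,0,1],
  newtons=35,
)

```text
clock: 4.1
eef_pos: [461.1, 344.3, 142.0]
eef_rot: [-1.175, 1.569, 0.546]
wrist_force: [-0.1, 0.6, 0.8]
finger_gap: 49.3
```

>>> play_rows(
  motion=[0,0,0,0,0,0,1,0,0,0,0,0,0,1,0,0,0,0,0,0,1,0,0,0,0,0,0,1,0,0,0,0,0,0,1,0,0,0,0,0,0,1],
)

```text
clock: 4.7
eef_pos: [461.0, 344.3, 142.0]
eef_rot: [-1.169, 1.569, 0.552]
wrist_force: [0.0, -0.3, -0.2]
finger_gap: 9.8
```

>>> play_rows(
  motion=[0,0,0,-0.015,0,0,1,0,0,0,-0.025,0,0,1,0,0,0,-0.03,0,0,1,0,0,0,-0.03,0,0,1,0,0,0,-0.03,0,0,1,0,0,0,-0.01,0,0,1,0,0,0,0,0,0,1,0,0,0,0,0,0,1],
)

```text
clock: 5.5
eef_pos: [459.6, 343.3, 282.3]
eef_rot: [2.02, 1.565, -2.542]
wrist_force: [-0.1, 0.7, -2.6]
finger_gap: 10.1
```

```bash
python3 - <<'E'
from h import *
np.set_printoptions(precision=3,suppress=True)
p,M,s=pose();P=camera_params("wrist"); im,d=snap("wrist","w2"); print(p,M,s["finger_gap"],s["wrist_force"])
X=wcloud(d,P); rel=(X-p)@M  # tool coords
m=(d>0)&(abs(rel[...,2])<25)&(rel[...,0]>-40)&(rel[...,0]<140)&(abs(rel[...,1])<90)
q=rel[m]; print(m.sum(), q.min(0),q.max(0),np.median(q,0))
E
```

```text
[459.569 343.321 282.287] [[-0.005 -0.989 -0.15 ]
 [-0.003 -0.15   0.989]
 [-1.     0.006 -0.003]] 10.080047602258409 [-0.074  0.669 -2.604]
6227 [-40.    -53.76  -16.857] [125.432  55.636  17.648] [-29.899  10.465   0.418]
```

View pics/w2.png

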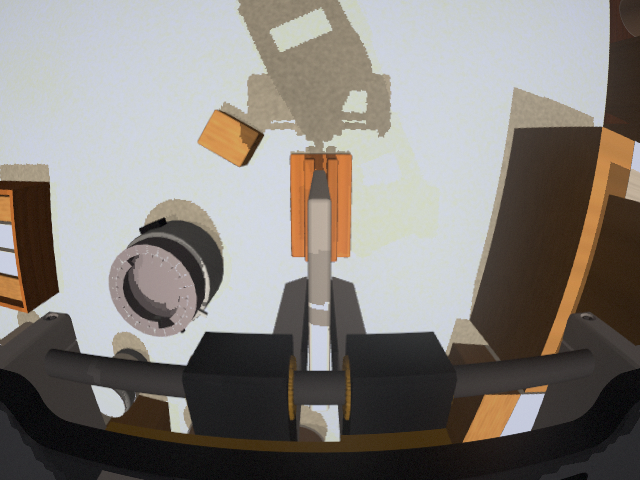

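```bash
cat >> h.py <<'E'
CY=0.059; ex=np.array([np.cos(CY),np.sin(CY),0]); ey=np.array([-np.sin(CY),np.cos(CY),0]); ez=np.array([0,0,1.])
def lean(phi=0.18,out=2,up=0,L=130.):
    F=np.array([567.5,-122.8,0])+60*ey
    n=np.cos(phi)*ey+np.sin(phi)*ez; u=-np.sin(phi)*ey+np.cos(phi)*ez
    return F+(85*np.tan(phi)+out)*ey+5*n+L*u+up*ez, Rt(CY+np.pi/2,ex*phi)
E
python3 - <<'E'
from h import *
t,M=lean(out=12,up=155); print(t)
plan(t,M,step=38)
E
```

```text
[563.42471106 -53.80747202 283.79482793]
n 11 total tool-shift [  -0.9  -43.4 -408.2] rot [ 0.09  -0.183 -0.014]
0.008,-0.017,-0.001,-0.0001,-0.0039,-0.0371
0.008,-0.017,-0.001,-0.0007,-0.0042,-0.0371
0.008,-0.017,-0.001,-0.0013,-0.0046,-0.037
0.008,-0.017,-0.001,-0.0019,-0.0049,-0.0369
0.008,-0.017,-0.001,-0.0025,-0.0052,-0.0369
0.008,-0.017,-0.001,-0.0031,-0.0055,-0.0368
0.008,-0.017,-0.001,-0.0037,-0.0058,-0.0367
0.008,-0.017,-0.001,-0.0043,-0.0061,-0.0366
0.008,-0.017,-0.001,-0.0049,-0.0064,-0.0364
0.008,-0.017,-0.001,-0.0055,-0.0067,-0.0363
0.008,-0.017,-0.001,-0.0061,-0.007,-0.0361
```

>>> play_rows(
  motion=[0.008,-0.017,-0.001,0,-0.002,-0.015,1,0.008,-0.017,-0.001,-0.001,-0.004,-0.03,1,0.008,-0.017,-0.001,-0.001,-0.0045,-0.037,1,0.008,-0.017,-0.001,-0.002,-0.005,-0.037,1,0.008,-0.017,-0.001,-0.0025,-0.005,-0.037,1,0.008,-0.017,-0.001,-0.003,-0.0055,-0.037,1,0.008,-0.017,-0.001,-0.0035,-0.006,-0.037,1,0.008,-0.017,-0.001,-0.004,-0.006,-0.037,1,0.008,-0.017,-0.001,-0.005,-0.006,-0.036,1,0.008,-0.017,-0.001,-0.0055,-0.007,-0.03,1,0.008,-0.017,-0.001,-0.006,-0.006,-0.015,1,0,0,0,0,0,0,1,0,0,0,0,0,0,1],
)

```text
clock: 6.85
eef_pos: [552.2, -12.9, 264.1]
eef_rot: [0.168, 1.379, 1.794]
wrist_force: [0.3, -0.0, -2.3]
finger_gap: 9.8
```

```bash
python3 - <<'E'
from h import *
np.set_printoptions(precision=3,suppress=True)
p,M,s=pose(); print(p,s["finger_gap"],s["wrist_force"])
t,M=lean(out=12,up=155); plan(t,M)
im,d=snap("wrist","w3"); P=camera_params("wrist"); X=wcloud(d,P)
m=(d>0)&(np.hypot(X[...,0]-567,X[...,1]+123)<125)&(X[...,2]>78)&(X[...,2]<92)
print(rect(X[m]),np.median(X[m][:,2]))
im,d=snap("top","t3");X=cloud("top",d)
m=(d>0)&(np.hypot(X[...,0]-567,X[...,1]+123)<125)&(X[...,2]>78)&(X[...,2]<92)
E
```

```text
[552.183 -12.89  264.114] 9.77361858041546 [ 0.26  -0.02  -2.301]
n 2 total tool-shift [-27.4  -8.2 -37. ] rot [-0.006  0.009 -0.031]
-0.003,0.004,-0.016,-0.0137,-0.0041,-0.0185
-0.003,0.004,-0.016,-0.0135,-0.0043,-0.0186
(array([ 567.2, -122.5]), array([180.8, 121.3]), 3.32) 84.83519497372049
```

View pics/w3.png

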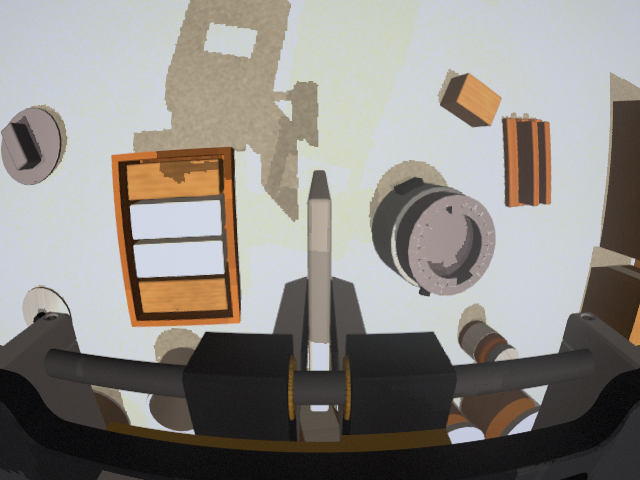

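```bash
python3 - <<'E'
from h import *
t,M=lean(out=10,up=30); plan(t,M,step=24)
E
```

```text
n 5 total tool-shift [ 95.3 -12.1 -63.2] rot [-0.005  0.009 -0.031]
-0.001,0.002,-0.006,0.0191,-0.0024,-0.0126
-0.001,0.002,-0.006,0.0191,-0.0023,-0.0126
-0.001,0.002,-0.006,0.0191,-0.0022,-0.0126
-0.001,0.002,-0.006,0.0192,-0.002,-0.0125
-0.001,0.002,-0.006,0.0192,-0.0019,-0.0125
```

>>> play_rows(
  motion=[-0.001,0.002,-0.006,0.01,-0.002,-0.012,1,-0.001,0.002,-0.006,0.019,-0.0025,-0.013,1,-0.001,0.002,-0.006,0.019,-0.002,-0.013,1,-0.001,0.002,-0.006,0.019,-0.002,-0.013,1,-0.001,0.002,-0.006,0.019,-0.002,-0.012,1,0,0,0,0.009,-0.001,0,1,0,0,0,0,0,0,1,0,0,0,0,0,0,1],
)

```text
clock: 7.75
eef_pos: [563.9, -54.4, 151.8]
eef_rot: [-0.006, 1.394, 1.633]
wrist_force: [-0.3, -0.3, -1.6]
finger_gap: 9.6
```

```bash
python3 - <<'E'
from h import *
p,M,s=pose(); print(p,s["finger_gap"],s["wrist_force"])
t,M=lean(out=3,up=3); plan(t,M,step=10)
E
```

```text
[563.86112456 -54.35587639 151.80796887] 9.63801493586927 [-0.27751771 -0.28940971 -1.56287813]
n 3 total tool-shift [ 18.2   0.5 -11.8] rot [ 0.009 -0.004 -0.001]
0.003,-0.001,-0,0.0061,0.0002,-0.0039
0.003,-0.001,-0,0.0061,0.0002,-0.0039
0.003,-0.001,-0,0.0061,0.0001,-0.004
```

>>> play_rows(
  motion=[0.003,-0.001,0,0.006,0,-0.004,1,0.003,-0.001,0,0.006,0,-0.004,1,0.003,-0.001,0,0.006,0,-0.004,1,0,0,0,0,0,0,1,0,0,0,0,0,0,1],
)

```text
clock: 8.25
eef_pos: [565.3, -63.1, 132.5]
eef_rot: [-0.015, 1.392, 1.615]
wrist_force: [0.5, -0.3, -1.8]
finger_gap: 9.8
```

```bash
python3 - <<'E'
from h import *
p,M,s=pose(); print(p,s["finger_gap"],s["wrist_force"])
t,M=lean(out=2,up=0); plan(t,M,step=10)
E
```

```text
[565.30652912 -63.12432974 132.48925936] 9.787168167022395 [ 0.49585752 -0.3251104  -1.75289773]
n 1 total tool-shift [ 3.5  1.3 -1.2] rot [ 0.001 -0.001  0.003]
0.001,-0.001,0.003,0.0035,0.0013,-0.0012
```

>>> play_rows(
  motion=[0,0,0,0.002,0.001,-0.001,1,0,0,0,0.0015,0,0,1,0,0,0,0,0,0,1],
)

```text
clock: 8.55
eef_pos: [564.4, -63.6, 128.9]
eef_rot: [-0.019, 1.392, 1.612]
wrist_force: [-0.2, -0.8, -1.3]
finger_gap: 10.1
```

>>> play_rows(
  motion=[0,0,0,0.0015,0,0,1,0,0,0,0,0,0,1],
)

```text
clock: 8.75
eef_pos: [565.1, -63.6, 129.0]
eef_rot: [-0.032, 1.393, 1.598]
wrist_force: [0.7, -0.4, -2.0]
finger_gap: 9.7
```

>>> play_rows(
  motion=[0,0,0,0.002,0,0,1,0,0,0,0,0,0,1],
)

```text
clock: 8.95
eef_pos: [566.0, -63.5, 129.0]
eef_rot: [-0.052, 1.394, 1.579]
wrist_force: [-0.3, 0.3, -1.2]
finger_gap: 9.9
```

```bash
python3 - <<'E'
from h import *
p,M,s=pose(); print(p,s["wrist_force"],s["moment"])
im,d=snap("scene","s4"); cv2.imwrite('pics/s4c.png',cv2.resize(im[150:330,220:440],None,fx=3,fy=3,interpolation=2))
E
```

```text
[566.04208598 -63.47977514 128.99211014] [-0.30066316  0.30798118 -1.15298465] [-0.09330493  0.04528076 -0.01942636]
```

View pics/s4c.png

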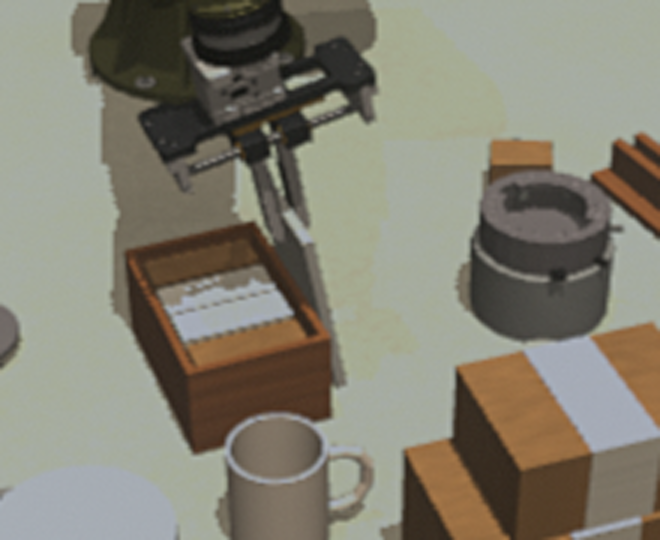

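The scene crop shows the board tilted against the crate side at px (315,290), its foot at or just above the table. I'll lower it a little further.

>>> play_rows(
  motion=[0,0,0,0.003,0,0,1,0,0,0,0.003,0,0,1],
)

```text
clock: 9.2
eef_pos: [568.5, -63.4, 128.3]
eef_rot: [-0.1, 1.396, 1.531]
wrist_force: [-9.9, -3.5, 30.9]
finger_gap: 10.0
```

>>> play_rows(
  motion=[0,0,0,-0.001,0,0,1],
)

```text
clock: 9.3
eef_pos: [568.7, -63.6, 129.9]
eef_rot: [-0.107, 1.396, 1.524]
wrist_force: [-0.4, 0.2, -1.7]
finger_gap: 9.7
```

```bash
python3 - <<'E'
from h import *
np.set_printoptions(precision=3,suppress=True)
p,M,s=pose(); print(p,s["wrist_force"],s["moment"],M)
t,M=lean(out=0,up=0); print(M); plan(t,M,step=20)
E
```

```text
[568.701 -63.643 129.914] [-0.359  0.153 -1.738] [-0.153  0.022 -0.038] [[ 0.008 -0.998 -0.061]
 [ 0.174 -0.059  0.983]
 [-0.985 -0.019  0.173]]
[[-0.011 -0.998 -0.058]
 [ 0.179 -0.059  0.982]
 [-0.984  0.     0.179]]
n 1 total tool-shift [ 0.7  4.7 -2. ] rot [ 0.003 -0.006  0.018]
0.003,-0.006,0.018,0.0007,0.0047,-0.002
```

>>> play_rows(
  motion=[0.003,-0.005,0.018,0,0.004,-0.002,1,0,0,0,0.001,0,0,1,0,0,0,0,0,0,1],
)

```text
clock: 9.6
eef_pos: [564.5, -65.9, 129.1]
eef_rot: [0.007, 1.391, 1.637]
wrist_force: [-0.5, 0.2, 5.3]
finger_gap: 9.7
```

```bash
python3 - <<'E'
from h import *
np.set_printoptions(precision=3,suppress=True)
p,M,s=pose(); print(p,s["wrist_force"],s["moment"],M)
t,M=lean(out=0,up=0); plan(t,M,step=20)
E
```

```text
[564.457 -65.934 129.139] [-0.533  0.209  5.273] [0.201 0.335 0.041] [[-0.012 -0.998 -0.058]
 [ 0.178 -0.059  0.982]
 [-0.984  0.001  0.178]]
n 1 total tool-shift [0.4 0.3 0.1] rot [ 0.    -0.001 -0.001]
0,-0.001,-0.001,0.0004,0.0003,0.0001
```

>>> play_rows(
  motion=[0,0,0,0,0,0,0.6,0,0,0,0,0,0,0.4,0,0,0,0,0,0,0.15,0,0,0,0,0,0,0.15,0,0,0,0,0,0,0.15,0,0,0,0,0,0,0.15],
)

```text
clock: 10.2
eef_pos: [563.9, -65.8, 127.5]
eef_rot: [0.022, 1.39, 1.652]
wrist_force: [-0.4, -0.5, 0.3]
finger_gap: 39.8
```

```bash
python3 - <<'E'
from h import *
np.set_printoptions(precision=3,suppress=True)
p,M,s=pose(); print(p,s["wrist_force"],s["moment"],s["finger_gap"])
im,d=snap("wrist","w5");P=camera_params("wrist")
X=wcloud(d,P); rel=(X-p)@M
m=(d>0)&(abs(rel[...,2])<35)&(rel[...,0]>-45)&(rel[...,0]<0)&(abs(rel[...,1])<54)
q=X[m]; 
for z in (135,140,145,150,155,160): 
    k=abs(q[:,2]-z)<2.5; print(z,k.sum(),np.median(q[k],0) if k.sum() else '')
im,d=snap("scene","s5"); cv2.imwrite('pics/s5c.png',cv2.resize(im[150:330,220:440],None,fx=3,fy=3,interpolation=2))
E
```

```text
[563.914 -65.848 127.459] [-0.402 -0.547  0.34 ] [-0.111  0.061 -0.037] 39.775281383006394
135 204 [555.511 -88.1   135.259]
140 249 [555.651 -87.867 140.026]
145 281 [555.497 -48.763 145.185]
150 311 [555.444 -89.522 150.001]
155 958 [552.779 -75.317 156.603]
160 3661 [550.403 -70.968 158.593]
```

View pics/w5.png

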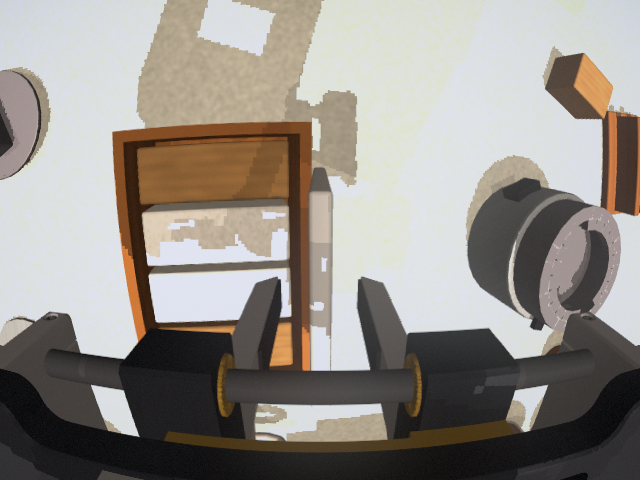

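View pics/s5c.png

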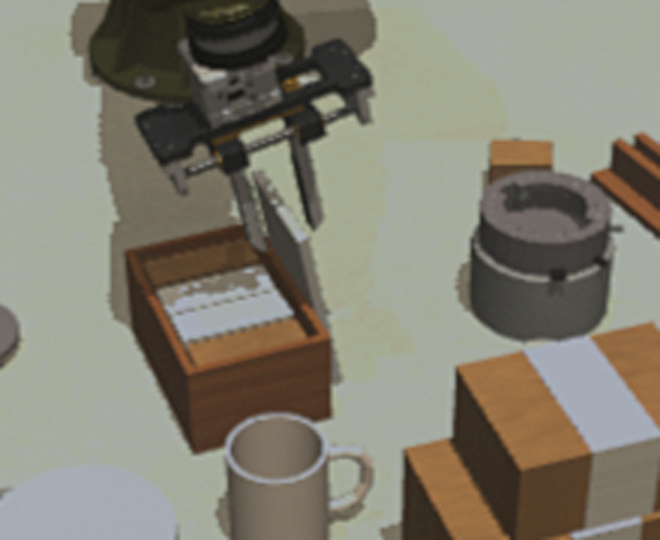

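The board now stands on its own between the open fingers (px 320,290 in the wrist view), leaning on the rim. I'll withdraw along the tool axis.

>>> play_rows(
  motion=[0,0,0,-0.01,0,0,0.15,0,0,0,-0.02,0,0,0.15,0,0,0,-0.03,0,0,0.15,0,0,0,-0.03,0,0,0.15,0,0,0,-0.03,0,0,0.15,0,0,0,-0.01,0,0,0.15,0,0,0,0,0,0,0.15],
)

```text
clock: 11.0
eef_pos: [565.4, -90.3, 263.3]
eef_rot: [0.019, 1.391, 1.649]
wrist_force: [0.4, 0.4, -0.1]
finger_gap: 40.0
```

```bash
python3 - <<'E'
from h import *
np.set_printoptions(precision=3,suppress=True)
p,M,s=pose(); print(p,s["joints"])
im,d=snap("top","t6");X=cloud("top",d)
for z0,z1 in((150,175),(120,150),(95,120)):
    m=(d>0)&(np.hypot(X[...,0]-567,X[...,1]+70)<70)&(X[...,2]>z0)&(X[...,2]<z1); print(m.sum(),rect(X[m]) if m.sum()>5 else '',X[m].mean(0))
plan([455,-325,190],Rt(0.52-np.pi/2),step=45,astep=.14)
E
```

```text
[565.382 -90.307 263.29 ] [-0.301  0.348  1.335  0.167  1.527 -1.944]
49 (array([579. , -68.9]), array([75.4,  7.4]), 0.62) [588.843 -67.965 155.808]
24 (array([544.1, -63.7]), array([30.4,  2.2]), 1.65) [544.996 -63.571 133.96 ]
38 (array([534.8, -58.4]), array([49. ,  4.6]), 1.52) [536.921 -59.347 108.671]
n 20 total tool-shift [  31.1  123.7 -237.3] rot [ 2.671  0.051 -0.242]
0.134,0.003,-0.012,0.0016,0.0062,-0.0119
0.134,0.003,-0.012,0.0015,0.0046,-0.0126
0.134,0.003,-0.012,0.0015,0.0029,-0.0131
0.134,0.003,-0.012,0.0015,0.0011,-0.0133
0.134,0.003,-0.012,0.0015,-0.0006,-0.0134
0.134,0.003,-0.012,0.0016,-0.0024,-0.0132
0.134,0.003,-0.012,0.0017,-0.0041,-0.0127
0.134,0.003,-0.012,0.0018,-0.0057,-0.0121
0.134,0.003,-0.012,0.0019,-0.0073,-0.0112
0.134,0.003,-0.012,0.002,-0.0087,-0.0101
0.134,0.003,-0.012,0.0021,-0.0099,-0.0089
0.134,0.003,-0.012,0.0023,-0.011,-0.0075
0.134,0.003,-0.012,0.0024,-0.0119,-0.0059
0.134,0.003,-0.012,0.0026,-0.0125,-0.0043
0.134,0.003,-0.012,0.0028,-0.0129,-0.0026
0.134,0.003,-0.012,0.0029,-0.0131,-0.0008
0.134,0.003,-0.012,0.0031,-0.0131,0.0009
0.134,0.003,-0.012,0.0032,-0.0128,0.0027
0.134,0.003,-0.012,0.0034,-0.0123,0.0044
0.134,0.003,-0.012,0.0035,-0.0116,0.006
```

>>> play_rows(
  motion=[0.134,0.003,-0.012,0.0015,0.006,-0.012,-0.5,0.134,0.003,-0.012,0.0015,0.0045,-0.0125,-0.5,0.134,0.003,-0.012,0.0015,0.003,-0.013,-1,0.134,0.003,-0.012,0.0015,0.001,-0.013,-1,0.134,0.003,-0.012,0.0015,-0.0005,-0.0135,-1,0.134,0.003,-0.012,0.0015,-0.0025,-0.013,-1,0.134,0.003,-0.012,0.0015,-0.004,-0.0125,-1,0.134,0.003,-0.012,0.002,-0.0055,-0.012,-1,0.134,0.003,-0.012,0.002,-0.0075,-0.011,-1,0.134,0.003,-0.012,0.002,-0.0085,-0.01,-1,0.134,0.003,-0.012,0.002,-0.01,-0.009,-1,0.134,0.003,-0.012,0.0025,-0.011,-0.0075,-1,0.134,0.003,-0.012,0.0025,-0.012,-0.006,-1,0.134,0.003,-0.012,0.0025,-0.0125,-0.0045,-1,0.134,0.003,-0.012,0.003,-0.013,-0.0025,-1,0.134,0.003,-0.012,0.003,-0.013,-0.001,-1,0.134,0.003,-0.012,0.003,-0.013,0.001,-1,0.134,0.003,-0.012,0.003,-0.013,0.0025,-1,0.134,0.003,-0.012,0.0035,-0.0125,0.0045,-1,0,0,0,0,0,0,-1],
)

```text
clock: 13.05
eef_pos: [433.4, -304.2, 157.6]
eef_rot: [-2.62, 1.517, 2.64]
wrist_force: [0.2, 0.2, -0.2]
finger_gap: 94.0
```

```bash
python3 - <<'E'
from h import *
np.set_printoptions(precision=3,suppress=True)
p,M,s=pose(); print(p,s["joints"])
im,d=snap("wrist","w7");P=camera_params("wrist")
X=wcloud(d,P); m=(d>0)&(np.hypot(X[...,0]-463,X[...,1]+334)<50)&(X[...,2]>50)&(X[...,2]<60)
print(rect(X[m]),np.median(X[m][:,2]),m.sum())
print([(round(r["conf"],2),(np.array(P["T"])@np.r_[r["at"],1])[:3]) for r in place_of("wrist","lid")[:2]])
im,d=snap("scene","s7"); cv2.imwrite('pics/s7c.png',cv2.resize(im[150:330,220:440],None,fx=3,fy=3,interpolation=2))
im,d=snap("top","t7"); np.save('t7.npy',d); X=cloud("top",d)
for z0,z1 in((145,175),(120,145),(90,120),(30,80)):
    m=(d>0)&(np.hypot(X[...,0]-567,X[...,1]+55)<70)&(X[...,1]>-85)&(X[...,2]>z0)&(X[...,2]<z1); print(m.sum(),rect(X[m]) if m.sum()>5 else '',X[m].mean(0))
plan([464,-332,110],Rt(0.52-np.pi/2),step=45,astep=.14)
E
```

```text
[ 433.402 -304.231  157.604] [-0.676  0.33   1.597 -0.01   1.267  0.35 ]
(array([ 463.7, -330.5]), array([56.6, 20.3]), 30.6) 56.1613724441751 1768
[(0.7, array([ 464.671, -331.912,   -0.242]))]
227 (array([561.9, -70. ]), array([109.2,  11.9]), 3.08) [561.271 -69.915 155.164]
92 (array([559.4, -62.3]), array([107.3,   6.9]), 5.52) [558.762 -62.32  132.482]
106 (array([560.5, -57.3]), array([108. ,   6.2]), 3.62) [560.255 -57.306 105.221]
284 (array([569.2, -64.2]), array([135.6,  42.4]), 1.58) [568.157 -62.756  62.487]
n 2 total tool-shift [47.3 11.2 41.7] rot [ 0.034 -0.044  0.026]
0.017,-0.022,0.013,0.0236,0.0056,0.0209
0.017,-0.022,0.013,0.0241,0.0057,0.0202
```

View pics/w7.png

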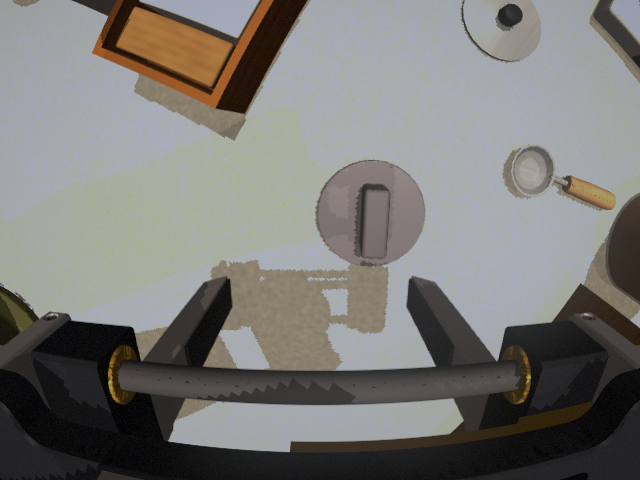

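View pics/s7c.png

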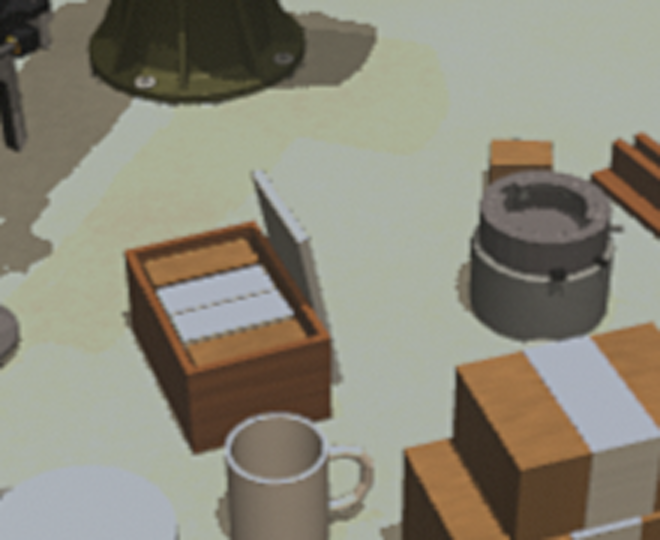

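Board leans steadily on the crate (crop px 295,250). The lid bar is at (464,-331), yaw 30.5°; moving over it.

>>> play_rows(
  motion=[0.017,-0.022,0.013,0.02,0.005,0.02,-1,0.017,-0.022,0.013,0.02,0.005,0.02,-1,0,0,0,0,0,0,-1,0,0,0,0,0,0,-1],
)

```text
clock: 13.65
eef_pos: [464.8, -330.6, 118.4]
eef_rot: [0.684, 1.566, -0.356]
wrist_force: [-0.9, -0.1, -0.2]
finger_gap: 93.9
```

```bash
python3 - <<'E'
from h import *
plan([464,-331.2,32],Rt(0.53-np.pi/2),step=20,astep=.14)
E
```

```text
n 5 total tool-shift [86.4 -1.2 -0.2] rot [ 0.     0.003 -0.003]
0,0.001,-0.001,0.0173,-0.0002,-0
0,0.001,-0.001,0.0173,-0.0002,-0
0,0.001,-0.001,0.0173,-0.0002,-0
0,0.001,-0.001,0.0173,-0.0002,-0
0,0.001,-0.001,0.0173,-0.0002,0
```

>>> play_rows(
  motion=[0,0.001,-0.001,0.017,0,0,-1,0,0.001,-0.001,0.017,0,0,-1,0,0.001,-0.001,0.017,0,0,-1,0,0,0,0.017,0,0,-1,0,0,0,0.01,0,0,-1,0,0,0,0,0,0,-1,0,0,0,0,0,0,-1],
)

```text
clock: 14.35
eef_pos: [466.1, -328.6, 46.5]
eef_rot: [0.282, 1.565, -0.748]
wrist_force: [0.3, 0.4, -0.8]
finger_gap: 93.9
```

```bash
python3 - <<'E'
from h import *
np.set_printoptions(precision=3,suppress=True)
p,M,s=pose(); print(p)
plan([464,-331.2,28],Rt(0.53-np.pi/2),step=20,astep=.14)
E
```

```text
[ 466.094 -328.555   46.452]
n 1 total tool-shift [18.5 -3.2  1.1] rot [ 0.011  0.006 -0.002]
0.011,0.006,-0.002,0.0185,-0.0032,0.0011
```

>>> play_rows(
  motion=[0.006,0.003,-0.001,0.01,-0.0025,0.001,-1,0.005,0.003,-0.001,0.009,0,0,-1,0,0,0,0,0,0,-1,0,0,0,0,0,0,-1],
)

```text
clock: 14.75
eef_pos: [465.0, -331.4, 27.9]
eef_rot: [0.244, 1.569, -0.797]
wrist_force: [-0.2, 0.7, -0.0]
finger_gap: 94.1
```

```bash
python3 - <<'E'
from h import *
np.set_printoptions(precision=3,suppress=True)
p,M,s=pose(); print(p,M)
plan([464,-331.2,28],Rt(0.53-np.pi/2),step=20,astep=.14)
E
```

```text
[ 464.973 -331.432   27.864] [[ 0.001  0.863  0.505]
 [-0.001  0.505 -0.863]
 [-1.     0.     0.001]]
n 1 total tool-shift [-0.1 -0.7 -0.7] rot [-0.     0.001 -0.   ]
-0,0.001,-0,-0.0001,-0.0007,-0.0007
```

Well aligned. I'll grip at 40 N.

>>> play_rows(
  motion=[0,0,0,0,-0.0005,-0.0005,1,0,0,0,0,0,0,1,0,0,0,0,0,0,1,0,0,0,0,0,0,1,0,0,0,0,0,0,1,0,0,0,0,0,0,1,0,0,0,0,0,0,1,0,0,0,0,0,0,1,0,0,0,0,0,0,1,0,0,0,0,0,0,1,0,0,0,0,0,0,1],
  newtons=40,
)

```text
clock: 15.85
eef_pos: [464.6, -331.4, 28.6]
eef_rot: [0.307, 1.568, -0.734]
wrist_force: [-0.2, 0.5, -0.7]
finger_gap: 19.4
```

```bash
python3 - <<'E'
from h import *
np.set_printoptions(precision=3,suppress=True)
p,M,s=pose(); print(p,np.arctan2(M[1,2],M[0,2])+np.pi/2,M,s["wrist_force"])
E
```

```text
[ 464.553 -331.42    28.617] 0.5296938090735264 [[ 0.002  0.863  0.505]
 [-0.002  0.505 -0.863]
 [-1.     0.001  0.002]] [-0.249  0.47  -0.66 ]
```

>>> play_rows(
  motion=[0,0,0,-0.015,0,0,1,0,0,0,-0.03,0,0,1,0,0,0,-0.04,0,0,1,0,0,0,-0.04,0,0,1,0,0,0,-0.04,0,0,1,0,0,0,-0.03,0,0,1,0,0,0,-0.01,0,0,1,0,0,0,0,0,0,1,0,0,0,0,0,0,1],
)

```text
clock: 16.75
eef_pos: [462.5, -329.7, 245.8]
eef_rot: [0.206, 1.569, -0.835]
wrist_force: [0.3, -1.0, -1.6]
finger_gap: 19.3
```

```bash
python3 - <<'E'
from h import *
np.set_printoptions(precision=3,suppress=True)
p,M,s=pose(); print(p,s["wrist_force"],s["finger_gap"])
plan([490,120,245],Rt(0.54-np.pi/2),step=32)
E
```

```text
[ 462.516 -329.731  245.846] [ 0.28  -0.954 -1.553] 19.328111135749747
n 15 total tool-shift [   0.4  251.  -374.2] rot [-0.01   0.001 -0.   ]
-0.001,0,-0,0,0.0167,-0.0249
-0.001,0,-0,0,0.0167,-0.0249
-0.001,0,-0,0,0.0168,-0.0249
-0.001,0,-0,0,0.0168,-0.0249
-0.001,0,-0,0,0.0168,-0.0249
-0.001,0,-0,0,0.0168,-0.0249
-0.001,0,-0,0,0.0168,-0.0249
-0.001,0,-0,0,0.0169,-0.0249
-0.001,0,-0,0,0.0169,-0.0249
-0.001,0,-0,0,0.0169,-0.0248
-0.001,0,-0,0,0.0169,-0.0248
-0.001,0,-0,0,0.0169,-0.0248
-0.001,0,-0,0.0001,0.0169,-0.0248
-0.001,0,-0,0.0001,0.017,-0.0248
-0.001,0,-0,0.0001,0.017,-0.0248
```

>>> play_rows(
  motion=[0,0,0,0,0.008,-0.012,1,0,0,0,0,0.017,-0.025,1,0,0,0,0,0.017,-0.025,1,0,0,0,0,0.017,-0.025,1,0,0,0,0,0.017,-0.025,1,0,0,0,0,0.017,-0.025,1,0,0,0,0,0.017,-0.025,1,0,0,0,0,0.017,-0.025,1,0,0,0,0,0.017,-0.025,1,0,0,0,0,0.017,-0.025,1,0,0,0,0,0.017,-0.025,1,0,0,0,0,0.017,-0.025,1,0,0,0,0,0.017,-0.025,1,0,0,0,0,0.017,-0.025,1,0,0,0,0,0.017,-0.025,1,0,0,0,0,0.008,-0.012,1,0,0,0,0,0,0,1,0,0,0,0,0,0,1],
)

```text
clock: 18.55
eef_pos: [477.2, 153.3, 220.8]
eef_rot: [-2.304, 1.527, 2.942]
wrist_force: [-0.1, 0.9, -2.3]
finger_gap: 19.6
```

```bash
python3 - <<'E'
from h import *
np.set_printoptions(precision=3,suppress=True)
p,M,s=pose(); print(p,s["wrist_force"],s["finger_gap"],s["joints"])
P=camera_params("wrist"); im,d=snap("wrist","w8"); np.savez('w8.npz',d=d,T=np.array(P["T"]))
X=wcloud(d,P)
m=(d>0)&(np.hypot(X[...,0]-566,X[...,1]-167)<62)&(X[...,2]>100)&(X[...,2]<110)
q=X[m]; c,r=cv2.minEnclosingCircle(q[:,:2].astype(np.float32)); print(c,r,np.median(q[:,2]))
for n in ["half_mark","pointer","collar_top","grinder"]: print(n,[(round(r["conf"],2),(np.array(P["T"])@np.r_[r["at"],1])[:3]) for r in place_of("wrist",n)[:2]])
E
```

```text
[477.202 153.316 220.755] [-0.08   0.859 -2.321] 19.593265198617807 [0.228 0.202 1.608 0.018 1.371 1.262]
(564.4608154296875, 167.26121520996094) 56.58251953125 105.1794041772641
half_mark []
pointer [(0.51, array([592.63 , 225.517,  86.641]))]
collar_top [(0.71, array([563.639, 166.194, 106.467]))]
grinder [(0.92, array([569.586, 166.219,   3.058]))]
```

View pics/w8.png

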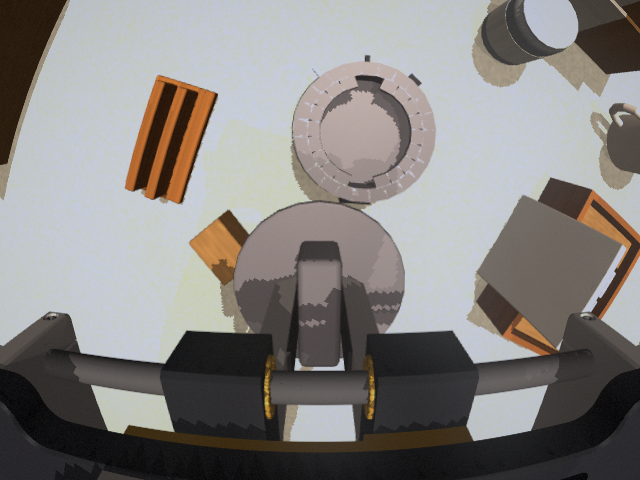

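The wrist view shows the collar with its gaps at px (369,80) and (361,185), the narrow rib at (367,58), the pointer at (316,72), the wide rib at (414,78) and the lid held below. Next: the gap angle and collar centre.

```bash
python3 - <<'E'
from h import *
np.set_printoptions(precision=2,suppress=True)
z=np.load('w8.npz'); P=dict(camera_params("wrist")); P["T"]=z['T']; d=z['d']
v,u=np.mgrid[:480,:640]; T=P["T"]
def onplane(u,v,Z):
    a=(u-P["cx"])/P["fx"];b=(v-P["cy"])/P["fy"];r=np.hypot(a,b)+1e-9
    D=np.stack([np.sin(r)*a/r,np.sin(r)*b/r,np.cos(r)],-1)@T[:3,:3].T
    return T[:3,3]+D*((Z-T[2,3])/D[...,2])[...,None]
X=wcloud(d,P); Q=onplane(u,v,105.)
c0=np.array([565,167.])
top=(d>0)&(np.hypot(Q[...,0]-c0[0],Q[...,1]-c0[1])<60)&(abs(X[...,2]-105)<3.5)
n,lab,st,_=cv2.connectedComponentsWithStats(top.astype(np.uint8)); k=1+np.argmax(st[1:,4]); top=lab==k
cs,h=cv2.findContours(top.astype(np.uint8),cv2.RETR_CCOMP,cv2.CHAIN_APPROX_NONE)
for c in cs:
    if len(c)<60: continue
    q=onplane(c[:,0,0].astype(float),c[:,0,1].astype(float),105.)[:,:2]
    A=np.c_[2*q,np.ones(len(q))]
    keep=np.ones(len(q),bool)
    for _ in range(8):
        s=np.linalg.lstsq(A[keep],(q[keep]**2).sum(1),rcond=None)[0]; r=np.sqrt(s[2]+s[:2]@s[:2]); e=np.hypot(*(q-s[:2]).T)-r; keep=abs(e)<1.2 if _>2 else abs(e)<4
    print('circle',s[:2],r,keep.sum(),len(q))
    th=np.arctan2(*(q-s[:2]).T[::-1])
    g=e>3
    if r<45:
        for side in(1,-1):
            gg=g&(side*np.cos(th-0.53)>0); pts=q[gg]-s[:2]
            print(side,gg.sum(),pts.mean(0),np.arctan2(*(side*pts.mean(0))[::-1]),[round(x,3) for x in (th[gg].min(),th[gg].max())], np.hypot(*pts.T).max())
for nm,pu,Z in(('half',(367,58),80),('lock',(414,78),80),('pointer tip',(316,72),84)):
    q=onplane(np.array(float(pu[0])),np.array(float(pu[1])),float(Z))[:2]-np.array([564.7,167]); print(nm,q,np.hypot(*q),np.arctan2(q[1],q[0]))
# lid bar & plate in tool coords
p,M,s=pose()
rel=(X-p)@M
for lo,hi in((-30,-24),(4,12)):
    m=(d>0)&(rel[...,0]>lo)&(rel[...,0]<hi)&(np.hypot(rel[...,1],rel[...,2])<55); q=rel[m]; print(m.sum(),np.median(q,0),q.min(0),q.max(0))
E
python3 - <<'E'
import cv2
a=cv2.imread('pics/w8.png'); cv2.imwrite('pics/w8c.png',cv2.resize(a[40:220,270:450],None,fx=3.3,fy=3.3,interpolation=2))
E
```

```text
circle [564.53 167.28] 55.78987499005213 407 407
circle [564.28 167.43] 36.03580152901011 223 318
1 41 [38.64 19.79] 0.4733011443347775 [np.float64(0.199), np.float64(0.745)] 45.90223581628433
-1 44 [-37.93 -20.84] 0.5024966467527637 [np.float64(-2.926), np.float64(-2.389)] 45.940145963577656
half [56.5  29.81] 63.88485199660271 0.48541975523174197
lock [ 63.62 -12.81] 64.89690699601985 -0.19863291004149675
pointer tip [23.12 59.58] 63.9056792130176 1.200620410036442
4790 [-26.23   3.96  -1.76] [-29.98 -28.92 -23.38] [-24.01  27.05  19.81]
11947 [ 9.65 17.37 -1.83] [  4.04 -46.88 -49.27] [12.   46.8  45.84]
```

View pics/w8c.png

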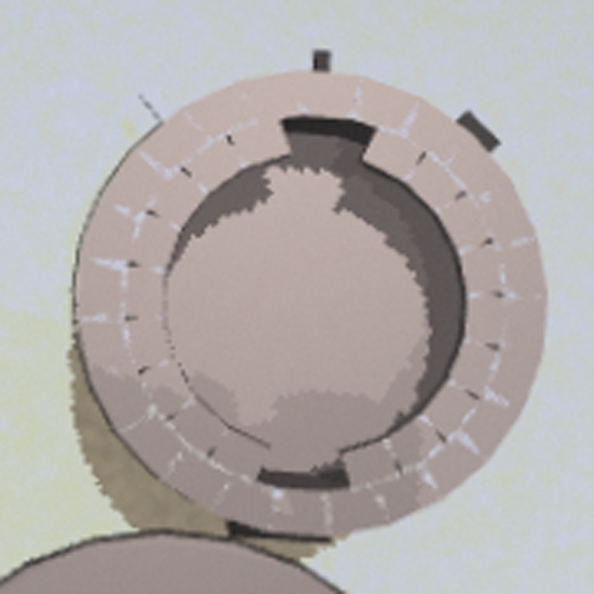

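```bash
python3 - <<'E'
from h import *
np.set_printoptions(precision=2,suppress=True)
z=np.load('w8.npz'); P=dict(camera_params("wrist")); P["T"]=z['T']; d=z['d']; T=P["T"]
p,M,s=pose(); v,u=np.mgrid[:480,:640]
a=(u-P["cx"])/P["fx"];b=(v-P["cy"])/P["fy"];r=np.hypot(a,b)+1e-9
D=np.stack([np.sin(r)*a/r,np.sin(r)*b/r,np.cos(r)],-1)@T[:3,:3].T@M; C=(T[:3,3]-p)@M
X=wcloud(d,P); rel=(X-p)@M
m=(d>0)&(rel[...,0]>5)&(rel[...,0]<13)&(np.hypot(rel[...,1],rel[...,2])<58)
print('plate x',np.median(rel[m][:,0]))
Z=8.6
Q=C+D*((Z-C[0])/D[...,0])[...,None]
n,lab,st,_=cv2.connectedComponentsWithStats(m.astype(np.uint8)); m=lab==1+np.argmax(st[1:,4])
cs,_=cv2.findContours(m.astype(np.uint8),cv2.RETR_EXTERNAL,cv2.CHAIN_APPROX_NONE); c=max(cs,key=len)[:,0]
q=Q[c[:,1],c[:,0]][:,1:]; keep=np.hypot(*q.T)>43
for i in range(10):
    s_=np.linalg.lstsq(np.c_[2*q,np.ones(len(q))][keep],(q[keep]**2).sum(1),rcond=None)[0]; R_=np.sqrt(s_[2]+s_[:2]@s_[:2]); e=np.hypot(*(q-s_[:2]).T)-R_; keep=abs(e)<max(.8,4-i)
print('lid centre tool y,z',s_[:2],R_,keep.sum(),len(q))
m2=(d>0)&(rel[...,0]>-30)&(rel[...,0]<-24)&(abs(rel[...,2]+1.7)<8)
q=rel[m2]; print('bar y',q[:,1].min(),q[:,1].max(),np.median(q[:,0]))
print('collar in tool', (np.array([564.4,167.35,105])-p)@M, 'pos',p)
E
```

```text
plate x 9.657040994306675
lid centre tool y,z [-0.2 -1.8] 46.84301894137839 356 617
bar y -28.919601381925965 27.050183714168146 -26.323068110256735
collar in tool [113.4   85.43  34.15] pos [478.1  152.47 221.86]
```

```bash
python3 - <<'E'
from h import *
plan([564.7,166.9,165],Rt(0.49-np.pi/2),step=20)
E
```

```text
n 6 total tool-shift [53.4 83.6 33. ] rot [ 0.041 -0.028  0.031]
0.007,-0.005,0.005,0.0089,0.0139,0.0055
0.007,-0.005,0.005,0.009,0.0139,0.0054
0.007,-0.005,0.005,0.0091,0.0139,0.0052
0.007,-0.005,0.005,0.0092,0.0139,0.0051
0.007,-0.005,0.005,0.0093,0.0139,0.0049
0.007,-0.005,0.005,0.0094,0.0139,0.0048
```

>>> play_rows(
  motion=[0.007,-0.005,0.005,0.009,0.014,0.0055,1,0.007,-0.005,0.005,0.009,0.014,0.0055,1,0.007,-0.005,0.005,0.009,0.014,0.005,1,0.007,-0.005,0.005,0.009,0.014,0.005,1,0.007,-0.005,0.005,0.009,0.014,0.005,1,0.006,-0.005,0.005,0.009,0.013,0.005,1,0,0,0,0,0,0,1,0,0,0,0,0,0,1,0,0,0,0,0,0,1],
)

```text
clock: 19.7
eef_pos: [568.0, 161.9, 165.6]
eef_rot: [0.567, 1.566, -0.522]
wrist_force: [0.6, -0.3, -0.7]
finger_gap: 20.1
```

```bash
python3 - <<'E'
from h import *
np.set_printoptions(precision=3,suppress=True)
p,M,s=pose(); print(p,M)
plan([564.7,166.9,145],Rt(0.49-np.pi/2),step=20)
E
```

```text
[568.029 161.859 165.64 ] [[ 0.004  0.886  0.463]
 [-0.002  0.463 -0.886]
 [-1.     0.003  0.004]]
n 2 total tool-shift [20.6 -0.7 -6.1] rot [-0.008  0.004 -0.003]
-0.004,0.002,-0.001,0.0103,-0.0003,-0.003
-0.004,0.002,-0.001,0.0103,-0.0003,-0.003
```

>>> play_rows(
  motion=[-0.004,0.002,-0.002,0.007,0,-0.003,1,-0.004,0.002,-0.001,0.007,0,-0.003,1,0,0,0,0.003,0,0,1,0,0,0,0,0,0,1,0,0,0,0,0,0,1,0,0,0,0,0,0,1],
)

```text
clock: 20.3
eef_pos: [564.2, 167.6, 148.6]
eef_rot: [1.703, 1.57, 0.623]
wrist_force: [0.3, 0.2, -2.0]
finger_gap: 19.9
```

```bash
python3 - <<'E'
from h import *
np.set_printoptions(precision=3,suppress=True)
p,M,s=pose(); print(p,s["wrist_force"])
plan([564.7,166.9,138],Rt(0.49-np.pi/2),step=20)
im,d=snap("wrist","w9")
im,d=snap("scene","s9"); cv2.imwrite('pics/s9c.png',cv2.resize(im[110:280,320:500],None,fx=3.3,fy=3.3,interpolation=2))
E
```

```text
[564.192 167.602 148.566] [ 0.26   0.23  -2.017]
n 1 total tool-shift [10.6  0.1  0.9] rot [ 0.001 -0.    -0.001]
0.001,-0,-0.001,0.0106,0.0001,0.0009
```

View pics/w9.png

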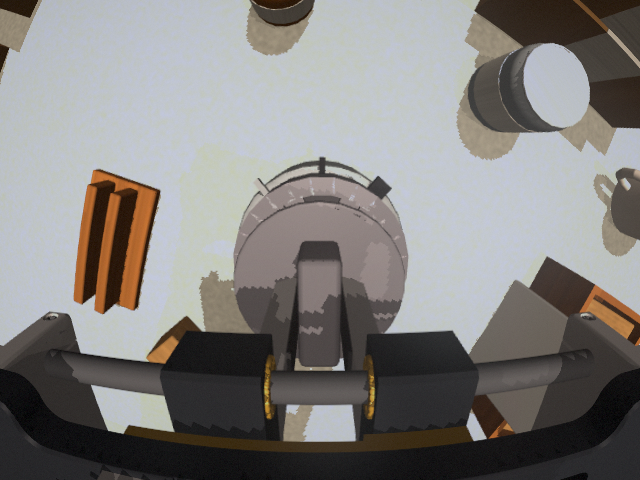

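View pics/s9c.png

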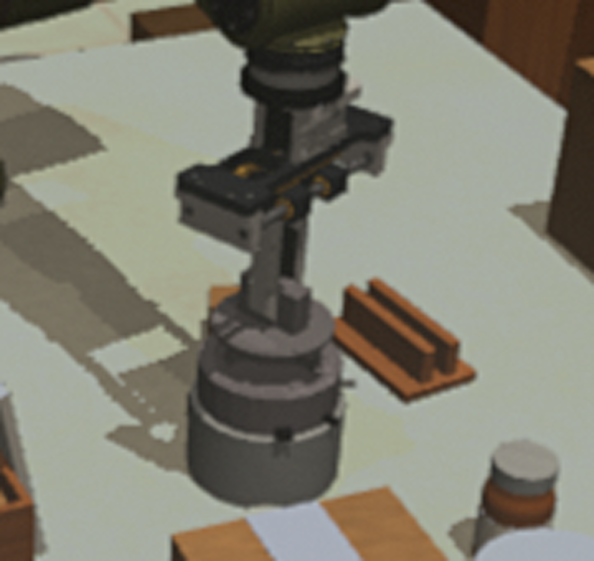

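The wrist view shows the bar (px 320), gap (322,198) and narrow rib (321,165) in line. I'll descend.

>>> play_rows(
  motion=[0.001,0,-0.001,0.005,0,0.001,1,0,0,0,0.005,0,0,1,0,0,0,0,0,0,1,0,0,0,0,0,0,1],
)

```text
clock: 20.8
eef_pos: [564.8, 166.5, 137.7]
eef_rot: [-1.543, 1.571, -2.624]
wrist_force: [-0.4, 0.5, -1.0]
finger_gap: 19.6
```

```bash
python3 - <<'E'
from h import *
np.set_printoptions(precision=3,suppress=True)
p,M,s=pose(); print(p,s["wrist_force"])
plan([564.7,166.9,130],Rt(0.49-np.pi/2),step=20)
E
```

```text
[564.844 166.544 137.699] [-0.398  0.52  -0.967]
n 1 total tool-shift [ 7.7  0.  -0.4] rot [-0.  0.  0.]
-0,0,0,0.0077,0,-0.0004
```

>>> play_rows(
  motion=[0,0,0,0.003,0,0,1,0,0,0,0.003,0,0,1,0,0,0,0.003,0,0,1],
)

```text
clock: 21.1
eef_pos: [565.0, 166.6, 128.4]
eef_rot: [1.238, 1.57, 0.157]
wrist_force: [-0.9, 0.0, -2.5]
finger_gap: 19.8
```

Lugs are in the gaps with no contact force. Continuing down.

>>> play_rows(
  motion=[0,0,0,0.003,0,0,1,0,0,0,0.002,0,0,1,0,0,0,0,0,0,1],
)

```text
clock: 21.4
eef_pos: [564.8, 166.5, 122.3]
eef_rot: [-1.763, 1.57, -2.844]
wrist_force: [0.1, 0.6, -0.8]
finger_gap: 19.7
```

>>> play_rows(
  motion=[0,0,0,0.0015,0,0,1,0,0,0,0.0015,0,0,1,0,0,0,0.001,0,0,1],
)

```text
clock: 21.7
eef_pos: [565.0, 166.6, 119.6]
eef_rot: [1.143, 1.57, 0.062]
wrist_force: [-9.1, -2.8, 16.2]
finger_gap: 20.0
```

>>> play_rows(
  motion=[0,0,0,0,0,0,1,0,0,0,0,0,0,1],
)

```text
clock: 21.9
eef_pos: [565.1, 166.7, 120.0]
eef_rot: [1.228, 1.57, 0.147]
wrist_force: [-0.2, -0.2, -1.7]
finger_gap: 19.5
```

```bash
python3 - <<'E'
from h import *
np.set_printoptions(precision=3,suppress=True)
p,M,s=pose(); print(p,s["wrist_force"],s["moment"],np.arctan2(M[1,2],M[0,2])+np.pi/2)
im,d=snap("scene","s10"); cv2.imwrite('pics/s10c.png',cv2.resize(im[110:280,320:500],None,fx=3.3,fy=3.3,interpolation=2))
E
```

```text
[565.088 166.664 119.999] [-0.202 -0.226 -1.714] [-0.051  0.084 -0.071] 0.4896920071805384
```

View pics/s10c.png

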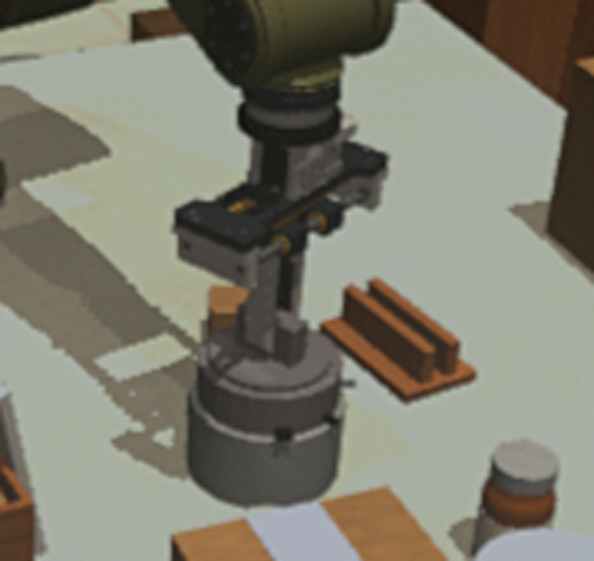

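The plate sits on the collar's top (crop px 270,360), with TCP z 119.6–120 as predicted. Now turning clockwise.

>>> play_rows(
  motion=[0.03,0,0,0.0003,0,0,1,0.05,0,0,0.0003,0,0,1,0.05,0,0,0,0,0,1,0.05,0,0,0,0,0,1,0.05,0,0,0,0,0,1,0.05,0,0,0,0,0,1,0.03,0,0,0,0,0,1,0,0,0,0,0,0,1],
)

```text
clock: 22.75
eef_pos: [565.6, 167.0, 119.7]
eef_rot: [1.659, 1.568, 0.245]
wrist_force: [-0.1, 0.2, 0.5]
finger_gap: 19.7
```

```bash
python3 - <<'E'
from h import *
np.set_printoptions(precision=3,suppress=True)
p,M,s=pose(); print(p,s["wrist_force"],s["moment"],np.arctan2(M[1,2],M[0,2])+np.pi/2,s["joints"],s["finger_gap"])
plan([564.8,166.7,119.6],Rt(0.49-.86-np.pi/2))
E
```

```text
[565.624 167.049 119.662] [-0.077  0.179  0.477] [-0.05   0.36   0.068] 0.1568460018908684 [0.225 0.466 1.5   0.    1.173 1.639] 19.733018846987612
n 5 total tool-shift [ 0.1 -0.9  0.2] rot [ 0.527 -0.001 -0.003]
0.105,-0,-0.001,0,-0.0002,0
0.105,-0,-0.001,0,-0.0002,0.0001
0.105,-0,-0.001,0,-0.0002,0.0001
0.105,-0,-0.001,0,-0.0002,0.0001
0.105,-0,-0.001,0,-0.0001,0.0001
```

>>> play_rows(
  motion=[0.04,0,0,0,-0.0003,0,1,0.05,0,0,0,-0.0003,0,1,0.05,0,-0.001,0,-0.0003,0,1,0.05,0,-0.001,0,0,0,1,0.05,0,-0.001,0,0,0,1,0.05,0,0,0,0,0,1,0.05,0,0,0,0,0,1,0.04,0,0,0,0,0,1,0,0,0,0,0,0,1],
)

```text
clock: 23.65
eef_pos: [565.6, 166.9, 119.6]
eef_rot: [2.047, 1.569, 0.24]
wrist_force: [-1.1, 0.6, 1.0]
finger_gap: 19.4
```

```bash
python3 - <<'E'
from h import *
np.set_printoptions(precision=3,suppress=True)
p,M,s=pose(); print(p,s["wrist_force"],s["moment"],np.arctan2(M[1,2],M[0,2])+np.pi/2,s["joints"],s["finger_gap"])
plan([564.8,166.7,119.6],Rt(0.49-.86-np.pi/2))
im,d=snap("wrist","w11"); cv2.imwrite('pics/w11c.png',cv2.resize(im[130:350,210:440],None,fx=2.7,fy=2.7,interpolation=2))
P=camera_params("wrist")
for n in ["half_mark","pointer"]: print(n,[(round(r["conf"],2),(np.array(P["T"])@np.r_[r["at"],1])[:3]) for r in place_of("wrist",n)[:2]])
E
```

```text
[565.562 166.892 119.633] [-1.106  0.585  0.983] [-0.019  0.428  0.187] -0.23625031630906346 [0.225 0.466 1.499 0.    1.174 2.032] 19.435194936699432
n 2 total tool-shift [ 0.  -0.7  0.4] rot [ 0.134 -0.001 -0.001]
0.067,-0,-0.001,0,-0.0003,0.0002
0.067,-0,-0.001,0,-0.0003,0.0002
half_mark [(0.69, array([626.935, 199.549,  79.253]))]
pointer []
```

View pics/w11c.png

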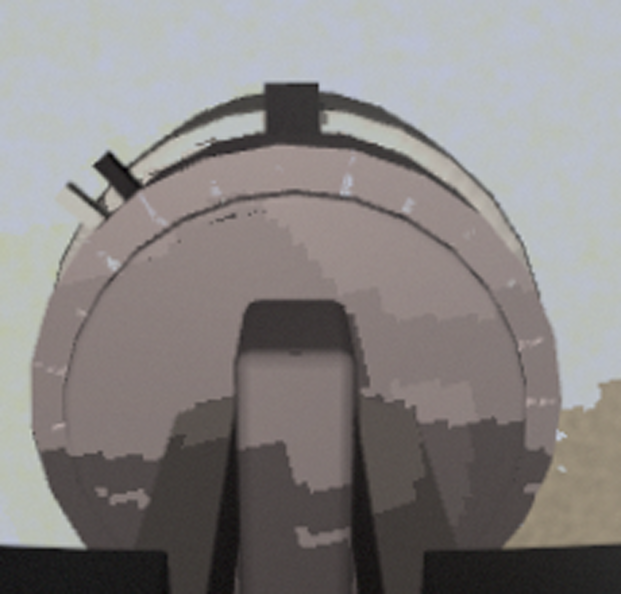

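The wrist crop shows the pointer at (85,200), just short of the narrow rib at (115,172). About 0.13 rad is left.

>>> play_rows(
  motion=[0.04,0,-0.001,0,-0.0003,0.0002,1,0.04,0,-0.001,0,-0.0003,0.0002,1,0.03,0,0,0,0,0,1,0,0,0,0,0,0,1],
)

```text
clock: 24.2
eef_pos: [565.5, 166.8, 119.7]
eef_rot: [2.666, 1.569, 0.751]
wrist_force: [-1.4, 0.4, 0.7]
finger_gap: 19.4
```

```bash
cat >> h.py <<'E'
def wplane(P,u,v,Z):
    T=np.array(P["T"]);a=(u-P["cx"])/P["fx"];b=(v-P["cy"])/P["fy"];r=np.hypot(a,b)+1e-9
    D=T[:3,:3]@np.array([np.sin(r)*a/r,np.sin(r)*b/r,np.cos(r)]); return T[:3,3]+D*(Z-T[2,3])/D[2]
E
python3 - <<'E'
from h import *
import json
np.set_printoptions(precision=3,suppress=True)
p,M,s=pose(); print(p,s["wrist_force"],s["moment"],np.arctan2(M[1,2],M[0,2])+np.pi/2,s["joints"],s["finger_gap"])
P=camera_params("wrist");np.savez('P12.npz',T=np.array(P["T"]))
im,d=snap("wrist","w12"); cv2.imwrite('pics/w12c.png',cv2.resize(im[160:240,210:310],None,fx=6,fy=6,interpolation=cv2.INTER_NEAREST))
E
```

```text
[565.521 166.82  119.66 ] [-1.368  0.408  0.697] [-0.03   0.469  0.093] -0.34405977479432304 [0.224 0.466 1.499 0.001 1.174 2.139] 19.44441466989158
```

View pics/w12c.png

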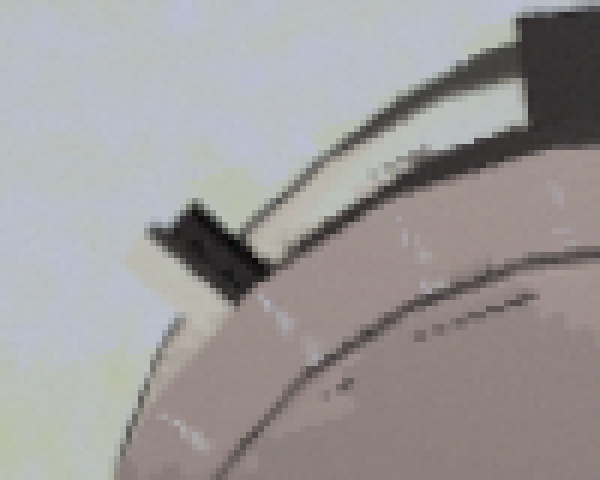

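```bash
python3 - <<'E'
from h import *
np.set_printoptions(precision=3,suppress=True)
P=dict(camera_params("wrist")); P["T"]=np.load('P12.npz')['T']
c=np.array([564.7,166.9])
for n,u,v,Z in(("ptr left",130,265,84),("ptr right",152,230,84),("rib left?",170,222,80),("rib right",197,203,80),("rib right76",197,203,76),("lock L",518,15,80),("lock R",0,0,0),("gapline?",280,300,105)):
    q=wplane(P,210+u/6,160+v/6,Z)[:2]-c; print(n,np.hypot(*q),np.arctan2(q[1],q[0]))
E
python3 - <<'E'
import cv2
a=cv2.imread('pics/w11.png'); cv2.imwrite('pics/w11d.png',cv2.resize(a[160:240,210:310],None,fx=6,fy=6,interpolation=0))
a=cv2.imread('pics/w9.png'); cv2.imwrite('pics/w9d.png',cv2.resize(a[140:220,230:410],None,fx=4,fy=4,interpolation=0))
E
```

```text
ptr left 66.9202168618185 0.555359095068402
ptr right 67.32781111135901 0.4924955239430329
rib left? 66.74301103870664 0.48046278050243835
rib right 66.00029409390967 0.42999595292347237
rib right76 66.21523402420787 0.44473669759314793
lock L 66.89683072055905 -0.13932466140175606
lock R 111.30365519472372 0.5988639339340902
gapline? 53.54417232298591 0.3347703495221058
```

View pics/w11d.png

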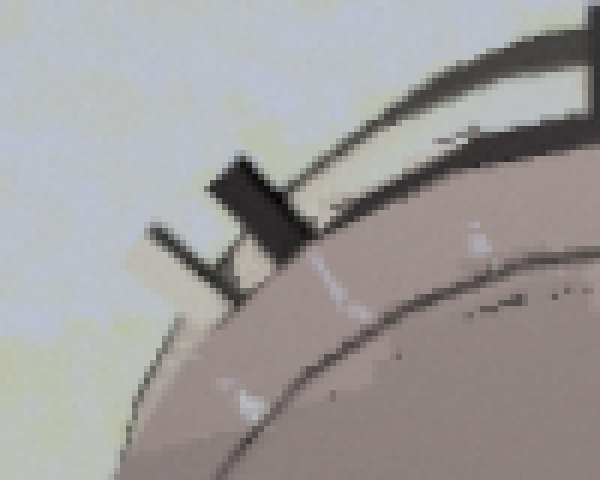

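View pics/w9d.png

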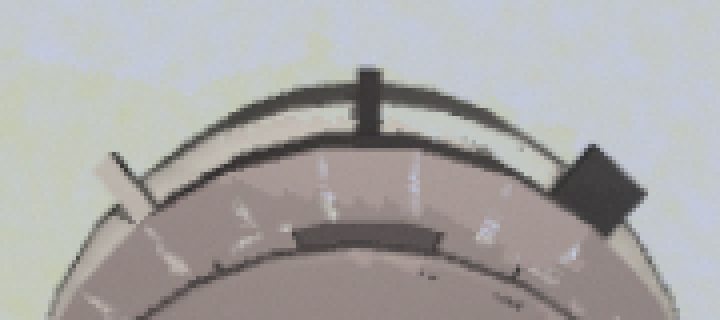

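```bash
python3 - <<'E'
from h import *
np.set_printoptions(precision=3,suppress=True,linewidth=200)
p,M,s=pose(); print(s["moment"],np.arctan2(M[1,2],M[0,2])+np.pi/2)
P=camera_params("wrist"); im,d=snap("wrist","w13"); X=wcloud(d,P)
g=cv2.cvtColor(im,6)
c=np.array([564.7,166.9]); q=X[...,:2]-c; r=np.hypot(*np.moveaxis(q,-1,0)); th=np.arctan2(q[...,1],q[...,0])
m=(d>0)&(r>59)&(r<70)&(X[...,2]>72)&(X[...,2]<95)&(abs(th-.5)<.25)
for v,u in np.argwhere(m)[:90]: print(u,v,'r%.1f th%.3f z%.1f g%d'%(r[v,u],th[v,u],X[v,u,2],g[v,u]))
E
```

```text
[-0.029  0.371  0.093] -0.34317167172450525
241 194 r66.9 th0.453 z77.5 g108
242 194 r66.4 th0.449 z77.0 g55
243 194 r66.1 th0.451 z74.7 g73
240 195 r66.8 th0.462 z78.8 g117
241 195 r66.3 th0.452 z79.7 g44
242 195 r65.9 th0.449 z78.7 g17
243 195 r65.6 th0.450 z76.8 g24
244 195 r65.2 th0.449 z75.4 g76
245 195 r64.8 th0.450 z73.1 g140
239 196 r67.0 th0.480 z77.6 g130
240 196 r66.4 th0.467 z79.3 g55
241 196 r66.0 th0.463 z78.7 g36
242 196 r65.5 th0.456 z78.7 g30
243 196 r65.0 th0.445 z79.9 g17
244 196 r64.7 th0.447 z77.6 g28
245 196 r64.3 th0.450 z75.0 g75
246 196 r63.9 th0.447 z74.3 g145
239 197 r66.5 th0.485 z78.1 g73
240 197 r66.0 th0.473 z79.5 g41
241 197 r65.5 th0.467 z79.5 g41
242 197 r65.1 th0.464 z78.4 g37
243 197 r64.6 th0.454 z79.5 g30
244 197 r64.2 th0.447 z79.6 g21
245 197 r63.8 th0.446 z78.2 g28
246 197 r63.5 th0.451 z74.9 g73
247 197 r63.1 th0.453 z72.6 g135
234 198 r68.0 th0.495 z85.0 g150
235 198 r67.7 th0.501 z82.2 g87
236 198 r67.3 th0.495 z82.0 g65
237 198 r67.0 th0.502 z78.6 g87
238 198 r66.5 th0.492 z79.8 g72
239 198 r66.1 th0.488 z79.2 g32
240 198 r65.5 th0.477 z80
[... 1144 characters left out ...]
63.4 th0.478 z78.9 g32
244 200 r63.0 th0.474 z78.1 g41
245 200 r62.5 th0.468 z78.1 g40
246 200 r62.0 th0.456 z79.2 g38
247 200 r61.6 th0.452 z78.7 g25
248 200 r61.3 th0.457 z75.6 g18
249 200 r60.9 th0.461 z72.8 g11
232 201 r67.6 th0.517 z87.6 g185
233 201 r67.1 th0.512 z87.5 g186
234 201 r66.7 th0.509 z86.9 g186
235 201 r66.3 th0.507 z85.7 g185
236 201 r65.7 th0.495 z87.3 g170
237 201 r65.3 th0.490 z87.1 g127
238 201 r65.0 th0.496 z84.2 g78
239 201 r64.5 th0.485 z85.2 g53
240 201 r64.2 th0.489 z82.8 g45
241 201 r63.8 th0.485 z82.3 g32
242 201 r63.4 th0.486 z80.2 g24
243 201 r63.0 th0.485 z79.0 g30
244 201 r62.6 th0.480 z78.5 g41
245 201 r62.1 th0.473 z78.6 g43
246 201 r61.6 th0.464 z79.2 g40
```

```bash
python3 - <<'E'
from h import *
np.set_printoptions(precision=3,suppress=True,linewidth=200)
P=camera_params("wrist"); im,d=snap("wrist","w14"); X=wcloud(d,P)
c=np.array([564.7,166.9]); q=X[...,:2]-c; r=np.hypot(*np.moveaxis(q,-1,0)); th=np.arctan2(q[...,1],q[...,0])
m=(d>0)&(r>60)&(r<70)&(X[...,2]>85)&(X[...,2]<93)&(abs(th-.5)<.25)
t=th[m]*1; print(m.sum(),np.percentile(t,[0,3,10,50,90,97,100]))
print('lateral mm',np.percentile(np.sin(t-.5)*r[m],[0,3,50,97,100]))
m=(d>0)&(r>60)&(r<70)&(X[...,2]>77)&(X[...,2]<81)&(abs(th+.2)<.25)
t=th[m]; print('lock',m.sum(),np.percentile(t,[0,3,10,50,90,97,100]))
E
```

```text
101 [0.483 0.484 0.489 0.518 0.547 0.551 0.563]
lateral mm [-1.073 -0.98   1.212  3.259  3.818]
lock 221 [-0.31  -0.303 -0.292 -0.22  -0.144 -0.133 -0.124]
```

Depth gives the pointer at 0.518 rad and the half rib at about 0.481 rad, so 0.037 rad is left.

>>> play_rows(
  motion=[0.02,0,0,0,0,0,1,0.018,0,0,0,0,0,1,0,0,0,0,0,0,1,0,0,0,0,0,0,1,0,0,0,0,0,0,1],
)

```text
clock: 24.85
eef_pos: [565.5, 166.8, 119.7]
eef_rot: [2.619, 1.569, 0.666]
wrist_force: [-0.6, 1.0, 0.5]
finger_gap: 19.7
```

```bash
cat > chk.py <<'E'
from h import *
import sys
np.set_printoptions(precision=3,suppress=True,linewidth=200)
p,M,s=pose(); print(p,s["wrist_force"],s["moment"],np.arctan2(M[1,2],M[0,2])+np.pi/2,s["joints"][5],s["finger_gap"])
P=camera_params("wrist"); im,d=snap("wrist",sys.argv[1]); X=wcloud(d,P)
c=np.array([564.7,166.9]); q=X[...,:2]-c; r=np.hypot(*np.moveaxis(q,-1,0)); th=np.arctan2(q[...,1],q[...,0])
m=(d>0)&(r>60)&(r<70)&(X[...,2]>85)&(X[...,2]<93)&(abs(th-.5)<.25)
t=th[m]*1; a=np.percentile(t,[3,50,97]);print('ptr',m.sum(),a)
m=(d>0)&(r>60)&(r<70)&(X[...,2]>77)&(X[...,2]<81)&(abs(th+.2)<.25)
t=th[m]; b=np.percentile(t,[3,50,97]);print('lock',m.sum(),b,'remaining',a[[0,2]].mean()-b[[0,2]].mean()-.7)
cv2.imwrite('pics/'+sys.argv[1]+'c.png',cv2.resize(im[160:240,210:310],None,fx=6,fy=6,interpolation=0))
E
python3 chk.py w15
```

```text
[565.547 166.779 119.677] [-0.553  0.984  0.478] [-0.021  0.312  0.201] -0.3826496383262934 2.177362476043006 19.651445080477036
ptr 100 [0.449 0.478 0.516]
lock 230 [-0.308 -0.216 -0.128] remaining 0.00015077246058670113
```

View pics/w15c.png

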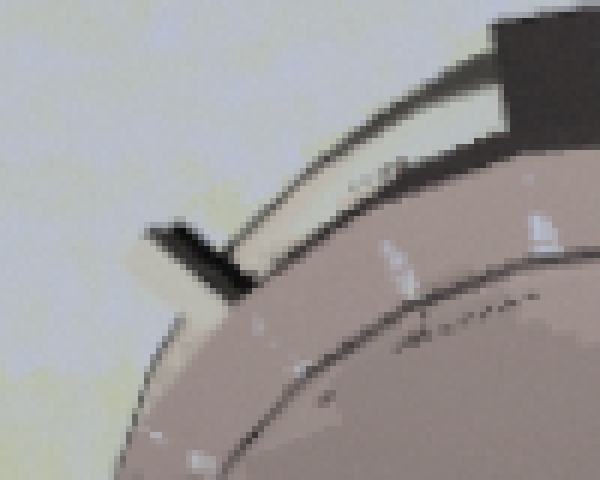

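The pointer now covers the half-way rib (crop px 170,260), 0.000 rad off. Last, a check of the whole scene and the board.

```bash
python3 - <<'E'
from h import *
np.set_printoptions(precision=1,suppress=True)
im,d=snap("scene","s16"); im,d=snap("top","t16"); X=cloud("top",d)
for z0,z1 in((145,175),(90,120)):
    m=(d>0)&(np.hypot(X[...,0]-567,X[...,1]+55)<70)&(X[...,1]>-85)&(X[...,2]>z0)&(X[...,2]<z1); print(m.sum(),rect(X[m]) if m.sum()>5 else '',X[m].mean(0))
for n in ["board","jar","can","mug","potlid","scoop","teabox"]: print(n,[(round(r["conf"],2),w("top",r["at"])) for r in place_of("top",n)[:1]])
E
python3 chk.py w16
```

```text
223 (array([561.8, -70.1]), array([109. ,  11.5]), 3.74) [561.5 -70.  155.3]
108 (array([561., -57.]), array([107.7,   6.1]), 3.62) [560.5 -57.2 104.6]
board [(0.85, array([558.9, -44. ,  -1. ]))]
jar [(0.73, array([733.3, 298.8,  -0.9]))]
can [(0.61, array([756.7,  80.5,  -1. ]))]
mug [(0.93, array([ 765.4, -135.9,   -2.2]))]
potlid [(0.83, array([ 693.4, -342.3,   -4.5]))]
scoop [(0.84, array([ 593.8, -484.4,    2.1]))]
teabox []
[565.525 166.794 119.683] [-0.744 -0.543 -0.416] [0.016 0.246 0.221] -0.382771048846027 2.17752131437755 19.909694229586865
ptr 102 [0.445 0.479 0.513]
lock 231 [-0.308 -0.216 -0.127] remaining -0.003949100084459589
```

View pics/s16.png

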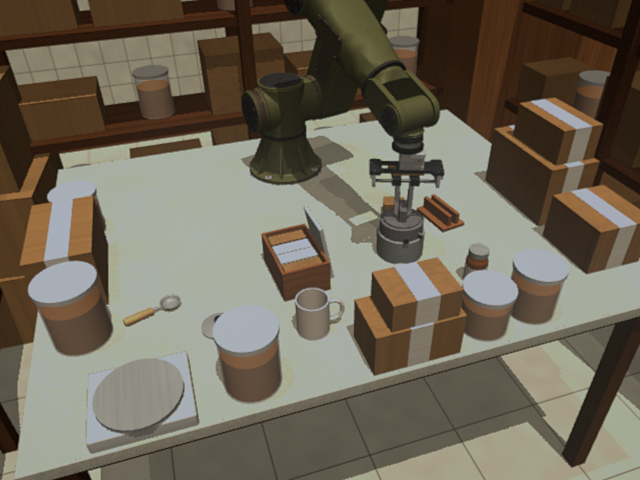

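The board leans at px (315,235), the lid is held at the grinder at (400,225), and everything else looks unmoved. Handing in.

```bash
python3 -c "
from cell import *
print(sign_off())"
```

```text
the job is handed in; nothing more can be done
None
```

The job is done and handed in at about 25 s of the 64 s allowed.

- **Board:** It is out of the rack and leaning on the crate side that faces the grinder, foot on the table, tilted a bit over 0.2 rad, and let go. It measured the same at the end as just after release. While I lowered it, one foot corner touched first and the wrist force reached 31 N. I backed off and levelled it before letting go.
- **Lid:** It went through the gaps without contact and is fully home. The plate met the collar at the expected height, pressing with about 16 N, and now reads within about 0.1 mm of that height.
- **Pulse mark:** I turned the lid about 0.87 rad clockwise. The pointer covers the half-way rib; the last two readings put it 0.000 and 0.004 rad past the mark. The lid's turn less the 0.16 rad of free play gives about 0.71 rad, well short of the catches at 0.95. The gripper still holds the lid, with 40 N set.
- **Other things:** The jar, can, mug, pan lid and scoop read within about 5 mm of where they started, within the detector's error. The tea carton was not detected in the last top view because the arm hid it. In the last scene picture it is still partly visible behind the grinder and looks unmoved.

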